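Show a hired lantern to the returns cameras: all round, then its foot

TASK

The cream lantern has come back from hire and stands on the turntable for its check. Turn the turntable through at least one full turn, either way, with the lantern standing upright on it near the middle, so that the upper camera sees it all round; then lift the lantern off and show its underside to the lower camera: foot centred in front of the lens and square to it, 15 cm from the glass. Finish holding the lantern still there in the air, without letting go, and leave the camera stand and the other kit on the shelf undisturbed.

Things in the scene. Friction and masses are not known exactly. Their poses are not given: they have to be found in the camera images.
- lantern: small upright cream camping lantern, 97 mm tall, 56 mm across, 0.14 to 0.27 kg: round foot, clear globe, cap with a dark solar disc (its top 66 mm up), and a fixed sturdy arch handle. Origin: centre of the flat underside of its foot (battery cover and contacts there). z: from foot to handle. x: across the thin side of the handle, y: along the handle bar. Stands loose within 10 mm of the turntable's middle, at any yaw. Heavier at the foot
- lantern_handle (a point): middle of the lantern's handle bar, 90 mm above the foot's underside on the lantern's axis. The bar is 12 mm thick along the lantern's x, 50 mm long along its y, 14 mm high; below it, down to the cap, is open between the two uprights, which stand 21 mm either side of the axis. The axes are the lantern's
- turntable: fixed black base (190 mm across) of the plastic turntable. Origin: on the table, on the turning axis, which is vertical
- platter (a joint): turning angle of the turntable's white platter in rad, about the vertical axis, counter-clockwise from above positive, no stops; a full turn is 6.28. It starts between -0.1 and 0.1. It turns easily (about 0.03 N m of friction) and stays where it is left. The platter is 250 mm across; its top is 22 mm above the table, a thin black rubber disc in the middle (150 mm across) 24 mm
- platter_top (a point): centre of the rubber disc on the platter, 24 mm above the table, on the turning axis; it turns with the platter
- post0 (a point): centre of the top of the orange finger post of the platter. Four upright round posts, 16 mm across and 60 mm high, stand on the platter 110 mm from its axis, a quarter turn apart, for turning it by hand; their tops are 82 mm above the table
- post1 (a point): top centre of the grey finger post a quarter turn counter-clockwise (from above) of the orange one
- post2 (a point): top centre of the grey finger post opposite the orange one
- post3 (a point): top centre of the grey finger post a quarter turn clockwise of the orange one
- stand: fixed inspection stand beyond the turntable: dark base plate 150 x 160 x 12 mm, upright aluminium column 22 mm square and 244 mm high, two camera heads on the turntable's side of it. Origin: on the table straight under the lower lens, 75 mm to the turntable's side of the column; its -x side looks to the turntable
- cam_low: lower camera of the stand, the one that looks up at a slant, 50 degrees above level, over the turntable; grey housing 36 mm square, 42 mm long, white ring light 50 mm across around a black lens barrel 28 mm across. Origin: centre of the front glass of the lens, 90 mm above the table. Its z axis points out of the lens along the line of view; y is level
- cam_high: upper camera of the stand, same make, looking 28 degrees down on the turntable. Origin: centre of its front glass, 190 mm above the table; z points out along its view
- torch: orange and black solar torch, 140 mm long, 44 mm high, lying on the table; bystander. Origin under its middle
- jar: clear plastic jar with green screw lid, 84 mm across, 115 mm high; bystander. Origin at the centre of its underside
- mug: white mug, 84 mm across, 85 mm high; bystander. Origin at the centre of its underside
- batteries: cardboard box 110 x 70 x 50 mm; bystander. Origin at the centre of its underside
- spoon: wooden spoon, 260 mm long, lying along its x; bystander. Origin under its middle
- opener: flat steel bottle opener, about 110 mm long, 4 mm thick, lying; bystander. Origin under its middle

How it is judged:
By the outcome, as a careful person would: the job done as asked, in the order asked, and still so for the second after the job is handed in, while the arm keeps its last pose, push and grip.
It also fails if it takes over 61 s, if anything falls off the work surface, if the arm or the gripper's body presses on something with over 40 N, if the wrist force passes 120 N, or if a joint passes its speed limit or range.

ROBOT

A 6-joint arm with a two-finger parallel gripper is mounted at the origin on the work surface. World frame = base frame: x ahead of the robot, y to its left, z up, the work surface at z = 0. Lengths are in m, angles in rad, forces in N, time in s.
With the tool pointing down it reaches from about 0.3 to 0.85 m from the base axis. Payload 4.2 kg.
Tool frame: the origin (TCP) lies on the centre line of the jaws, within the pads' length; the fingertips stand 17 mm ahead of it and the grasp point (between the pads) lies 2 mm behind it (robot.nose_length is the distance from the TCP to the fingertips, in m); z points along the fingers, x is the direction in which the jaws open and shut, and the axes are right-handed (so a half turn about z gives the same grasp; the last joint's range is limited). The gripper opens to 91 mm and grips with 3 to 60 N. Pads are 32 mm wide; open, the fingers measure 118 mm over their backs; the gripper's body (76 mm by 178 mm) begins 60 mm behind the grasp point.
Start: joints at [-1.164, 0.32, 1.565, -0, 1.257, -0.02], TCP at [0.238, -0.523, 0.231] pointing down, gripper open.
Joint ranges: [-3.11, 3.11], [-0.84, 2.01], [0.21, 2.61], [-1.34, 4.49], [0.05, 2.63], [-2.56, 2.56]. Speed limits (rad/s): [2.57, 2.57, 3.14, 3.14, 3.14, 3.14].

INTERFACE

Orientations are given as [roll, pitch, yaw] about the fixed x, y, z axes, in that order (R = Rz(yaw) Ry(pitch) Rx(roll)).
In Python, from workcell import robot, read_camera, sign_off, spot_in, outline_of gives the robot as it stands.
- The arm moves only by the tool drive_tool, never from a script. Its argument "moves" is a list that holds one entry, the list of rows, each a list of 7 numbers: the gripper's target within -1 to 1 (shut at 1, half-way at 0, fully open at -1), then the shift along the tool's x, y, z normalised to -1 to 1, where 1 is 25 mm, then the turn, a rotation vector about the tool's x, y, z normalised to -1 to 1, where 1 is 60 degrees. A call has 1 to 8 rows; each row shifts and turns the pose as measured when the row begins, along the tool's axes as they then stand; what a row does not reach is not made up. A row lasts 1/10 s, in which the tool goes at most 50 mm and 8.59 degrees, less where a joint would pass 70% of its speed; a pose out of reach is approached as far as the arm can. A call with a number of a shift or a turn outside -1 to 1 is refused whole. A call with a gripper value outside its range is refused whole. The fingers move at their own pace and stop on an object; "squeeze" is the grip in N (left out, the last holds). Time passes only in rows, so rows that do not move let the fingers close. It gives the time, the measured TCP pose, the force and the opening at its end, in the units of the state.
- robot.get_state(): the state, without advancing time (a new reading comes with each control period).
- read_camera(name): name is "side" or "top"; returns a dict with "image" (384x512x3 uint8, red, green, blue), "z_map" (384x512 float32, m along the optical axis (not along the pixel's ray), 0 where there is no reading), "intrinsics" (3x3 intrinsics, pixels), "k1" (the pictures are not rectified: a ray, as slopes to the right and down, at radius r is drawn at 1 + k1 r^2 times it, then the intrinsics apply), "xyz" and "attitude" of the camera in the world. Camera axes: x right, y down, z forward; pixel columns grow to the right and rows downward; lengths in m; the calibration is good to about 2 mm. A picture is of the moment at which its call begins.
- sign_off(): hands the job in, once; it reports no verdict.
Trained networks look in a picture, given as the dict that the camera call returned (one of the last four; its "shot" number tells which), for a name from the list of things; names that differ only in an ending like _2 or _b are one class to them, and where a whole thing is asked for, a point or a joint stands for the part that bears it (a point fixed in the world has none). Each returns a list of dicts, best first, with "confidence" (0 to 1); they miss things now and then, are a little off and sometimes report something else, mostly with a low value. They report only what shows in the picture. A call takes as long as a camera call.
- spot_in(picture, thing): "location" ([column, row] in pixels, amid what is visible of it).
- outline_of(picture, thing): "pixels" (384x512 bool, what is visible of it) and "location" ([column, row] in pixels, amid what is visible of it).
The state is a dict: "t": time; "joint_pos": joint angles; "qvel": joint speeds; "effort": joint torques, N m; "eef_pos": TCP position; "eef_rot": TCP orientation; "contact_force": force on the tool from outside, world axes, zero at the start; "wrist_torque": the same for the moment, N m; "width": opening from 0.0 (shut) to 1.0 (fully open).
Only numpy, scipy, OpenCV 4.12 (cv2) and the standard library are available. Lean on these libraries where they do the work, as an engineer would, in place of code of your own. Each camera call takes 0.05 s, during which the arm holds its last target.

## Working session

There is one attempt and no reset: what is moved stays moved. The work goes in short steps, Python scripts to look and compute and a tool call to move; the robot and the scene stay as the last step left them, time stands still between calls to the robot, and variables do not carry over. Pictures are saved under pics/ and viewed, and the job is handed in when it is done.

Besides the shell and the picture viewer there is one more tool, called after "Call:" by a JSON object that holds its "op" and its "data". drive_tool: Moves the arm, as the interface text tells. Its arguments: {"type":"object","properties":{"moves":{"type":"array"},"squeeze":{"type":"number"}},"required":["moves"]}

```bash
ls; mkdir -p pics; python3 - <<'E'
from workcell import robot, read_camera
import cv2,numpy as np
s=robot.get_state(); print(s)
print(robot.nose_length)
for n in("side","top"):
    p=read_camera(n); cv2.imwrite(f"pics/{n}0.png",cv2.cvtColor(p["image"],cv2.COLOR_RGB2BGR))
    print(n,p["intrinsics"],p["k1"],p["xyz"],p["attitude"],p["shot"])
E
```

```text
pics
{'t': 0.0, 'joint_pos': array([-1.16401414e+00,  3.20323685e-01,  1.56567852e+00,  1.20091961e-05,
        1.25736767e+00, -2.00198447e-02]), 'qvel': array([ 0.00046391,  0.00093652,  0.00027929, -0.00054157, -0.00087016,
       -0.00146772]), 'effort': array([-2.33485280e-04, -4.12454188e+01, -2.31973690e+01,  7.27198203e-02,
        4.53135360e-02, -1.41114838e-04]), 'eef_pos': array([ 0.2378374 , -0.52299433,  0.23010218]), 'eef_rot': array([-3.14154566e+00,  1.77663660e-03, -1.14399797e+00]), 'contact_force': array([ 0.84832495,  0.01233338, -0.02006606]), 'wrist_torque': array([0.0523878 , 0.01506   , 0.02882442]), 'width': 1.0008244175038898}
0.017
side [[453.46631143   0.         259.53957286]
 [  0.         453.46631143 194.99300779]
 [  0.           0.           1.        ]] -0.14968472505739694 [0.29766694 1.31872049 0.90720311] [-2.08738236e+00  1.06876989e-03 -2.92505881e+00] 1
top [[469.11683268   0.         258.63281952]
 [  0.         469.11683268 192.42415769]
 [  0.           0.           1.        ]] -0.1601378748983885 [ 0.40505291 -0.00184419  1.635502  ] [-3.02001330e+00  1.51865204e-03 -1.57606320e+00] 2
```

View pics/side0.png

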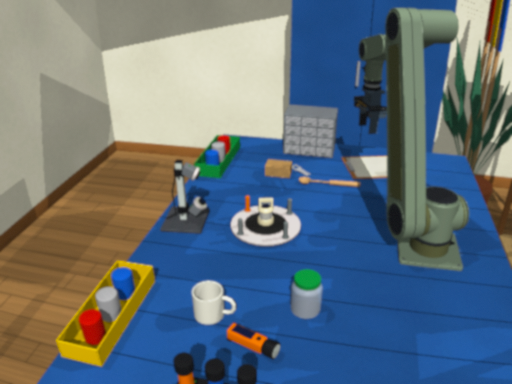

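View pics/top0.png

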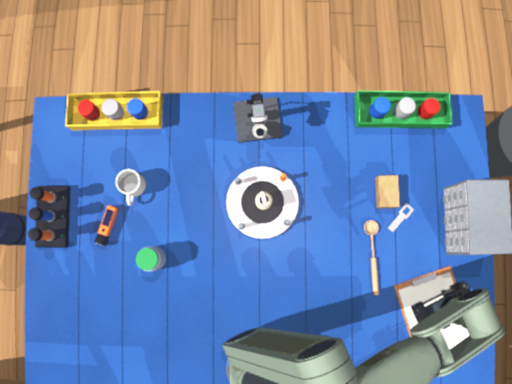

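```bash
cat > h.py <<'E'
from workcell import robot, read_camera, spot_in, outline_of
import cv2,numpy as np
from scipy.spatial.transform import Rotation as R
def RR(e): return R.from_euler('xyz',e).as_matrix()
def ray(p,uv):
    K=p["intrinsics"];uv=np.atleast_2d(uv).astype(float)
    d=(uv-[K[0,2],K[1,2]])/[K[0,0],K[1,1]]
    u=d.copy()
    for _ in range(20): u=d/(1+p["k1"]*(u**2).sum(1,keepdims=True))
    return np.c_[u,np.ones(len(u))]
def cloud(p,mask=None):
    z=p["z_map"]; m=z>0
    if mask is not None: m&=mask
    v,u=np.nonzero(m); r=ray(p,np.c_[u,v])*z[v,u][:,None]
    return r@RR(p["attitude"]).T+p["xyz"], np.c_[u,v]
def atz(p,uv,h):
    d=ray(p,uv)@RR(p["attitude"]).T
    return p["xyz"]+d*((h-p["xyz"][2])/d[:,2])[:,None]
def proj(p,X):
    c=(np.atleast_2d(X)-p["xyz"])@RR(p["attitude"]); s=c[:,:2]/c[:,2:]
    s=s*(1+p["k1"]*(s**2).sum(1,keepdims=True)); K=p["intrinsics"]
    return s*[K[0,0],K[1,1]]+[K[0,2],K[1,2]]
def save(p,f,sc=1,box=None):
    im=cv2.cvtColor(p["image"],cv2.COLOR_RGB2BGR)
    if box: im=im[box[1]:box[3],box[0]:box[2]]
    if sc!=1: im=cv2.resize(im,None,fx=sc,fy=sc,interpolation=cv2.INTER_CUBIC)
    cv2.imwrite(f,im)
E
python3 - <<'E'
from h import *
np.set_printoptions(precision=4,suppress=True)
for n in("side","top"):
    p=read_camera(n)
    for t in ["lantern","lantern_handle","turntable","platter","post0","post1","post2","post3","stand","cam_low","cam_high","torch","jar","mug","batteries","spoon","opener"]:
        o=outline_of(p,t)[:2]; s=spot_in(p,t)[:2]
        for q in o[:1]:
            m=q["pixels"]; c,_=cloud(p,m)
            print(n,t,round(q["confidence"],2),m.sum(),np.median(c,0),c.min(0),c.max(0) )
        print("   spot",[(round(q["confidence"],2),np.round(q["location"],1)) for q in s])
print(robot.get_state()["t"])
E
```

```text
side lantern 0.92 394 [ 0.5693 -0.0013  0.0795] [ 0.5436 -0.2327 -0.0013] [0.6243 0.0158 0.1263]
   spot [(0.86, array([264. , 211.7]))]
side lantern_handle 0.69 371 [ 0.5686 -0.0012  0.0817] [ 0.5436 -0.1941 -0.0005] [0.6243 0.0158 0.1263]
   spot [(0.74, array([269.2, 213.5]))]
side turntable 0.76 1921 [0.5551 0.0227 0.0245] [ 0.4475 -0.1646 -0.0007] [0.6898 0.1149 0.0866]
   spot [(0.9, array([263.4, 223.7]))]
side platter 0.68 1989 [0.5554 0.0182 0.0245] [ 0.4475 -0.1646 -0.0016] [0.6898 0.1149 0.0866]
   spot [(0.98, array([264.5, 224.7]))]
side post0 0.6 2120 [0.5576 0.0157 0.0244] [ 0.4464 -0.2333 -0.0046] [0.7041 0.1149 0.0889]
   spot [(0.58, array([266. , 225.9]))]
side post1 0.6 2120 [0.5576 0.0157 0.0244] [ 0.4464 -0.2333 -0.0046] [0.7041 0.1149 0.0889]
   spot [(0.58, array([266. , 225.9]))]
side post2 0.6 2120 [0.5576 0.0157 0.0244] [ 0.4464 -0.2333 -0.0046] [0.7041 0.1149 0.0889]
   spot [(0.58, array([266. , 225.9]))]
side post3 0.6 2120 [0.5576 0.0157 0.0244] [ 0.4464 -0.2333 -0.0046] [0.7041 0.1149 0.0889]
   spot [(0.58, array([266. , 225.9]))]
side stand 0.9 1850 
[... 3049 characters left out ...]
ar 0.83 596 [0.3766 0.3551 0.1118] [ 0.3343  0.3249 -0.0053] [0.4174 0.4345 0.1224]
   spot [(0.68, array([151.7, 257.7]))]
top mug 0.7 664 [0.6345 0.4481 0.0268] [ 0.5584  0.4024 -0.0102] [0.6778 0.4845 0.0923]
   spot [(0.91, array([129.8, 182.8]))]
top batteries 0.62 753 [ 0.6017 -0.4425  0.0478] [ 0.5463 -0.4974 -0.0045] [ 0.6582 -0.4123  0.0592]
   spot [(0.56, array([387.8, 190. ])), (0.54, array([256.6, 205.4]))]
top spoon 0.6 401 [ 0.3582 -0.3958  0.0124] [ 0.2482 -0.4165 -0.0123] [ 0.5009 -0.3659  0.029 ]
   spot [(0.96, array([374.3, 260.6]))]
top opener 0.7 132 [ 0.5037 -0.4921  0.0031] [ 0.4721 -0.5417 -0.0103] [ 0.557  -0.4595  0.0159]
   spot [(0.57, array([401. , 216.3]))]
3.6
```

```bash
python3 - <<'E'
from h import *
import pickle
np.set_printoptions(precision=4,suppress=True)
P={}
for n,b in(("side",(150,140,320,260)),("top",(210,80,320,250))):
    p=read_camera(n); P[n]=p
    save(p,f"pics/{n}1.png",4 if n=="side" else 3.5,b)
pickle.dump(P,open("P0.pkl","wb"))
E
```

```text
(no output)
```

View pics/side1.png

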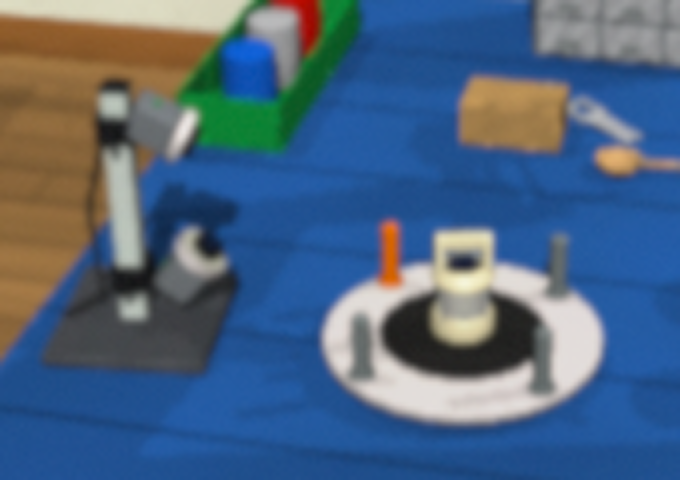

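View pics/top1.png

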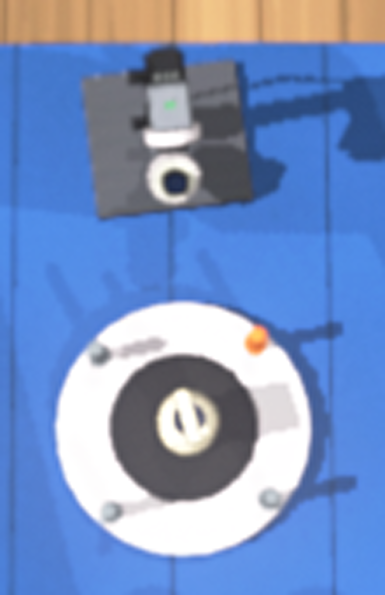

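```bash
cat > fit.py <<'E'
from h import *
import pickle
from scipy.optimize import least_squares
np.set_printoptions(precision=4,suppress=True)
P=pickle.load(open("P0.pkl","rb"))
p=P["top"]; im=p["image"].astype(int)
X=atz(p,np.argwhere(np.ones((384,512)))[:,::-1],0.022).reshape(384,512,3)
near=np.hypot(X[...,0]-.567,X[...,1]+.011)
white=(im.min(2)>190)&(near<.16)
# boundary: contour of platter region (non-blue)
nb=((im[...,2]-im[...,0])<60)&(near<.145)
cs,_=cv2.findContours(nb.astype(np.uint8),cv2.RETR_EXTERNAL,cv2.CHAIN_APPROX_NONE)
c=max(cs,key=cv2.contourArea)[:,0]
w=atz(p,c,0.022)[:,:2]
f=least_squares(lambda q:np.hypot(w[:,0]-q[0],w[:,1]-q[1])-q[2],[.567,-.011,.125],loss="soft_l1",f_scale=.002)
print("platter top cam",f.x)
for n in P:
    p=P[n]; C,uv=cloud(p); col=p["image"][uv[:,1],uv[:,0]].astype(int)
    m=(abs(C[:,2]-.022)<.006)&(np.hypot(C[:,0]-.567,C[:,1]+.011)<.16)&(col.min(1)>150)
    print(n,"platter z",np.median(C[m,2]),"midrange",(C[m].min(0)+C[m].max(0))/2, np.ptp(C[m],axis=0))
    dk=(abs(C[:,2]-.024)<.006)&(np.hypot(C[:,0]-.567,C[:,1]+.011)<.09)&(col.max(1)<90)
    print(" disc",C[dk].mean(0),np.ptp(C[dk],axis=0))
    hi=(C[:,2]>.06)&(C[:,2]<.095)&(np.hypot(C[:,0]-.567,C[:,1]+.011)<.14)&(np.hypot(C[:,0]-.567,C[:,1]+.011)>.09)
    for a in range(4):
        s=hi&(np.sign(C[:,0]-.567)==[1,1,-1,-1][a])&(np.sign(C[:,1]+.011)==[-1,1,1,-1][a])
        print("  post quadrant",a,s.sum(),C[s].mean(0) if s.any() else None)
    la=(C[:,2]>.03)&(np.hypot(C[:,0]-.567,C[:,1]+.011)<.06)
    L=C[la]
    t=L[L[:,2]>.105]
    print(" lantern n",len(L),"top pts",len(t),t.mean(0),"max z",L[:,2].max())
    if len(t)>5:
        d=t[:,:2]-t[:,:2].mean(0); ev,V=np.linalg.eigh(d.T@d/len(t)); print("  bar axis",V[:,1],np.degrees(np.arctan2(V[1,1],V[0,1])),np.sqrt(ev)*12**.5,"mid",(t.min(0)+t.max(0))/2)
    b=L[(L[:,2]<.1)]; print("  body mid",(b.min(0)+b.max(0))/2)
    st=(C[:,0]>.75)&(C[:,0]<1.0)&(abs(C[:,1])<.12)
    S=C[st]
    for lo,h in((.006,.018),(.05,.11),(.11,.16),(.16,.26)):
        q=S[(S[:,2]>lo)&(S[:,2]<h)]; print("  stand z",lo,h,len(q),q.min(0),q.max(0),np.median(q,0))
    bp=S[(S[:,2]>.005)&(S[:,2]<.02)][:,:2]
    r=cv2.minAreaRect((bp*1000).astype(np.float32)); print("  base rect",r)
E
python3 fit.py
```

```text
platter top cam [ 0.5695 -0.0125  0.1253]
side platter z 0.023294317031011202 midrange [ 0.5702 -0.0085  0.022 ] [0.2469 0.2495 0.0119]
 disc [0.5678 0.005  0.0255] [0.1373 0.1346 0.0101]
  post quadrant 0 33 [ 0.6535 -0.0798  0.0743]
  post quadrant 1 30 [0.6411 0.0763 0.074 ]
  post quadrant 2 32 [0.486  0.0641 0.0751]
  post quadrant 3 32 [ 0.4984 -0.0909  0.0733]
 lantern n 371 top pts 67 [ 0.5692 -0.0123  0.1174] max z 0.12560363669154928
  bar axis [-0.9546 -0.298 ] -162.66353836635918 [0.0133 0.0506] mid [ 0.57   -0.0124  0.1159]
  body mid [ 0.5841 -0.0031  0.0648]
  stand z 0.006 0.018 789 [ 0.753  -0.1183  0.0061] [0.958  0.1186 0.0179] [0.8585 0.0318 0.0131]
  stand z 0.05 0.11 361 [ 0.7888 -0.022   0.0503] [0.9071 0.0417 0.1084] [0.8439 0.0136 0.0756]
  stand z 0.11 0.16 116 [ 0.8604 -0.0114  0.1106] [0.9084 0.0232 0.1591] [0.8735 0.0141 0.1346]
  stand z 0.16 0.26 410 [ 0.8006 -0.0192  0.16  ] [0.8971 0.0445 0.2451] [0.8532 0.0161 0.2107]
  base rect ((858.9417724609375, -0.8933181762695312), (235.12315368652344, 213.28436279296875), 88.58172607421875)
top platter z 0.02
[... 406 characters left out ...]
623 -0.2718] -164.2271475001937 [0.0119 0.0508] mid [ 0.5704 -0.0146  0.1185]
  body mid [ 0.568  -0.0101  0.0644]
  stand z 0.006 0.018 1216 [ 0.7514 -0.1195  0.006 ] [0.9703 0.1188 0.018 ] [0.8613 0.0184 0.0113]
  stand z 0.05 0.11 205 [ 0.7871 -0.0267  0.0509] [0.8842 0.0386 0.1036] [0.81   0.0005 0.0852]Traceback (most recent call last):
  File "fit.py", line 37, in <module>
    q=S[(S[:,2]>lo)&(S[:,2]<h)]; print("  stand z",lo,h,len(q),q.min(0),q.max(0),np.median(q,0))
                                                               ~~~~~^^^
    return umr_minimum(a, axis, None, out, keepdims, initial, where)
ValueError: zero-size array to reduction operation minimum which has no identity
```

```bash
cat > fit2.py <<'E'
from h import *
import pickle
np.set_printoptions(precision=4,suppress=True)
P=pickle.load(open("P0.pkl","rb"))
for n in P:
    p=P[n]; im=p["image"].astype(int)
    Z=atz(p,np.argwhere(np.ones((384,512)))[:,::-1],0.012).reshape(384,512,3)
    reg=(Z[...,0]>.74)&(Z[...,0]<1.0)&(abs(Z[...,1])<.14)
    g=reg&(np.ptp(im,axis=2)<45)&(im.max(2)<120)
    C,uv=cloud(p); zz=np.full((384,512),9.); zz[uv[:,1],uv[:,0]]=C[:,2]
    g&=(zz>0.004)&(zz<.02)
    w=Z[g][:,:2]
    print(n,g.sum(),w.min(0),w.max(0))
    r=cv2.minAreaRect((w*1000).astype(np.float32)); print("  rect",r)
    CI=np.full((384,512,3),np.nan); CI[uv[:,1],uv[:,0]]=C
    # white ring
    wr=(im.min(2)>150)&(zz>.05)&(zz<.26)&(CI[...,0]>.77)&(CI[...,0]<.87)&(abs(CI[...,1])<.06)
    for lo,h,nm in((.05,.13,"low"),(.14,.26,"high")):
        m=wr&(zz>lo)&(zz<h); q=np.argwhere(m)[:,::-1]
        print("  ring",nm,m.sum(),CI[m].mean(0),"px mid",(q.min(0)+q.max(0))/2,np.ptp(q,axis=0),q.mean(0))
        bx=(CI[...,0]>.77)&(CI[...,0]<.87)&(abs(CI[...,1])<.06)&(zz>lo)&(zz<h)&(im.max(2)<80)
        q=np.argwhere(bx)[:,::-1]; 
        if len(q): print("   black",len(q),CI[bx].mean(0),q.mean(0))
    cm=(zz>.1)&(zz<.16)&(CI[...,0]>.82)&(CI[...,0]<.95)&(abs(CI[...,1])<.04)
    if cm.any(): print("  column",cm.sum(),np.percentile(CI[cm],[5,50,95],axis=0))
for n,b in(("side",(160,150,215,235)),("top",(228,88,292,148))):
    save(P[n],f"pics/{n}2.png",9 if n=="top" else 7,b)
E
python3 fit2.py
```

```text
side 779 [ 0.7853 -0.0795] [0.9476 0.0996]
  rect ((866.1295166015625, 7.483879089355469), (149.50421142578125, 175.3798370361328), 7.1321492195129395)
  ring low 65 [0.8363 0.0146 0.0935] px mid [191. 199.] [20 16] [190.7846 201.0308]
   black 77 [0.8388 0.0094 0.0716] [191.1299 205.4935]
  ring high 69 [0.8381 0.0137 0.196 ] px mid [188. 176.] [20 24] [188.2029 175.1884]
   black 36 [0.8594 0.02   0.2113] [181.3333 171.5   ]
  column 135 [[0.863  0.0017 0.1027]
 [0.8733 0.014  0.1304]
 [0.9037 0.0203 0.1568]]
top 582 [ 0.7872 -0.0812] [0.9381 0.0681]
  rect ((864.8138427734375, -0.6843109130859375), (142.2974395751953, 152.96548461914062), 5.938154220581055)
  ring low 114 [ 0.8107 -0.0008  0.0841] px mid [259. 129.] [14 16] [258.386  129.2982]
   black 35 [0.8164 0.0032 0.0841] [257.2571 127.7429]
  ring high 196 [ 0.8267 -0.0003  0.2201] px mid [258.5 112.5] [15 17] [258.1122 113.2449]
   black 41 [0.8659 0.0133 0.2276] [253.7073 100.4878]
  column 2 [[ 0.8213 -0.013   0.1009]
 [ 0.8225 -0.013   0.1022]
 [ 0.8237 -0.013   0.1035]]
```

```bash
python3 -c "
import cv2,numpy as np
a=cv2.imread('pics/side2.png');b=cv2.imread('pics/top2.png');b=cv2.resize(b,(400,375));print(a.shape,b.shape)
h=595;b=cv2.copyMakeBorder(b,0,h-375,0,0,cv2.BORDER_CONSTANT);cv2.imwrite('pics/both2.png',np.hstack([a,b]))"
```

```text
(595, 385, 3) (375, 400, 3)
```

View pics/both2.png

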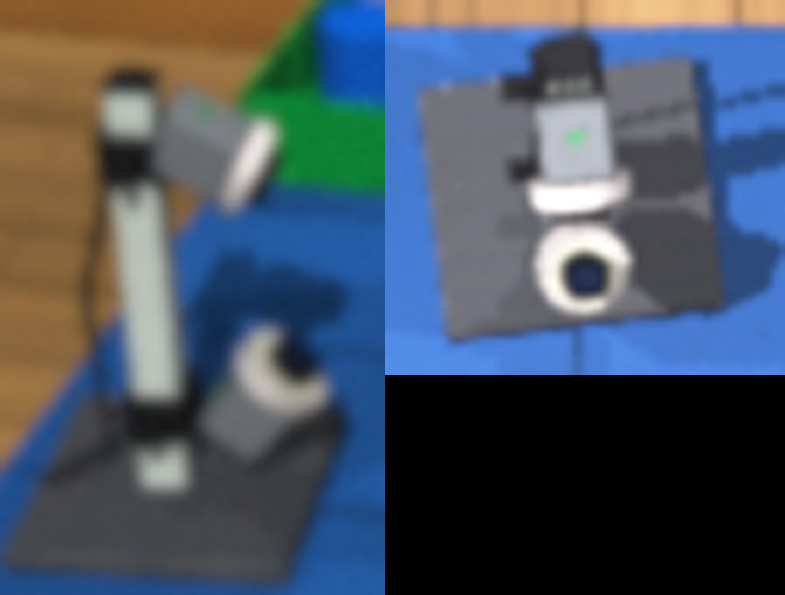

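```bash
python3 - <<'E'
from h import *
import pickle
np.set_printoptions(precision=4,suppress=True)
P=pickle.load(open("P0.pkl","rb"));T=P["top"];S=P["side"]
cor=np.array([(417,92),(692,58),(722,300),(448,340)],float)
c=(cor-[385,0])/6.25+[227.5,87.5]
w=atz(T,c,.012)[:,:2];print(w,w.mean(0))
for i in range(4):
    d=w[(i+1)%4]-w[i];print(np.linalg.norm(d),np.degrees(np.arctan2(d[1],d[0])))
cs=np.array([(10,565),(285,582),(345,425)],float)/7+[159.5,149.5]
w=atz(S,cs,.012)[:,:2];print("side",w)
for i in range(2):
    d=w[i+1]-w[i];print(np.linalg.norm(d),np.degrees(np.arctan2(d[1],d[0])))
t=(259.7,131.3);s=(201.4,200.5)
print("lens at .09",atz(T,t,.09),atz(S,s,.09))
def tri(t,s):
    a=T["xyz"],(ray(T,t)@RR(T["attitude"]).T)[0];b=S["xyz"],(ray(S,s)@RR(S["attitude"]).T)[0]
    k=np.linalg.lstsq(np.c_[a[1],-b[1]],b[0]-a[0],rcond=None)[0]
    return a[0]+a[1]*k[0],b[0]+b[1]*k[1]
print(tri(t,s))
# column: front-bottom in side image at base z=.012: bottom edge center and top
for uv,z in (((165,490),.012),((130,75),.244),):
    print("col",atz(S,np.array(uv)/7+[159.5,149.5],z))
print("high ring", tri(((580-385)/6.25+227.5,197/6.25+87.5),(252/7+159.5,168/7+149.5)))
for n,p in P.items():
    C,uv=cloud(p)
    for lo,h in((.05,.115),(.15,.25)):
        m=(C[:,0]>.76)&(C[:,0]<.87)&(abs(C[:,1])<.05)&(C[:,2]>lo)&(C[:,2]<h);q=C[m]
        print(n,lo,m.sum(),np.percentile(q,[1,50,99],axis=0))
        # project on axis coordinate along slanted view
        a=np.radians(50 if lo<.1 else -28); d=np.array([-np.cos(a),0,np.sin(a)])
        s_=q@d; top=q[s_>np.percentile(s_,99)-.004]; print("   front",top.mean(0),len(top))
print(robot.get_state()["t"])
E
```

```text
[[ 0.9306  0.0914]
 [ 0.9501 -0.067 ]
 [ 0.8065 -0.0824]
 [ 0.7841  0.0732]] [0.8678 0.0038]
0.15957785922334689 -82.99250789967014
0.14439020718473194 -173.90456636784444
0.15714020968373799 98.20077449217567
0.14764449184783868 7.074767540309792
side [[ 0.9243  0.1009]
 [ 0.7827  0.0845]
 [ 0.7997 -0.0655]]
0.1425053389243594 -173.3734763741279
0.15095602937922178 -83.5367476272925
lens at .09 [[ 0.8021 -0.0052  0.09  ]] [[ 0.8025 -0.0028  0.09  ]]
(array([ 0.8025, -0.0052,  0.0884]), array([ 0.8034, -0.005 ,  0.0886]))
col [[0.8721 0.0172 0.012 ]]
col [[0.8758 0.0013 0.244 ]]
high ring (array([ 0.8147, -0.002 ,  0.1969]), array([ 0.8165, -0.0016,  0.1975]))
side 0.05 280 [[ 0.7902 -0.0187  0.051 ]
 [ 0.8249  0.0123  0.0762]
 [ 0.8693  0.0367  0.1116]]
   front [ 0.7999 -0.0023  0.0929] 21
side 0.15 316 [[ 0.8043 -0.0127  0.1539]
 [ 0.8409  0.0151  0.2103]
 [ 0.8696  0.0404  0.2436]]
   front [0.8064 0.0077 0.1953] 15
top 0.05 192 [[ 0.7883 -0.0267  0.0531]
 [ 0.8087 -0.0012  0.0861]
 [ 0.8686  0.0319  0.1013]]
   front [ 0.7975 -0.0011  0.094 ] 14
top 0.15 311 [[ 0.801  -0.025   0.1963]
 [ 0.8338  0.0002  0.2209]
 [ 0.8692  0.0345  0.2467]]
   front [ 0.803  -0.0018  0.1998] 14
3.7
```

```bash
cat > plan.py <<'E'
from h import *
np.set_printoptions(precision=3,suppress=True,linewidth=150)
def pose():
    s=robot.get_state(); return np.array(s["eef_pos"]),RR(s["eef_rot"]),s
def rows(p,M,tgts,g):
    """tgts: list of (pos,Rot) per row"""
    out=[]
    for q,N in tgts:
        sh=M.T@(q-p)/.025; rv=R.from_matrix(M.T@N).as_rotvec()/np.radians(60)
        out.append([g]+list(np.round(np.r_[sh,rv],2))); p,M=q,N
    return out
def line(p,M,q,N,n):
    rv=R.from_matrix(M.T@N).as_rotvec()
    return [(p+(q-p)*k/n, M@R.from_rotvec(rv*k/n).as_matrix()) for k in range(1,n+1)]
def down(yaw): return R.from_euler('xyz',[np.pi,0,yaw]).as_matrix()
def show(r):
    for a in r: print([float(x) for x in a],end=",\n")
    print("max",np.abs(np.array(r))[:,1:].max(0))
E
python3 - <<'E'
from plan import *
p,M,s=pose()
r=rows(p,M,line(p,M,np.array([.4976,-.094,.16]),down(-1.5),16),0); show(r)
E
```

```text
[0.0, -0.71, -1.04, 0.18, 0.0, -0.0, 0.02],
[0.0, -0.73, -1.02, 0.18, 0.0, -0.0, 0.02],
[0.0, -0.75, -1.0, 0.18, 0.0, -0.0, 0.02],
[0.0, -0.78, -0.99, 0.18, 0.0, -0.0, 0.02],
[0.0, -0.8, -0.97, 0.18, 0.0, -0.0, 0.02],
[0.0, -0.82, -0.95, 0.18, 0.0, -0.0, 0.02],
[0.0, -0.84, -0.93, 0.18, 0.0, -0.0, 0.02],
[0.0, -0.86, -0.91, 0.18, 0.0, -0.0, 0.02],
[0.0, -0.88, -0.89, 0.18, 0.0, -0.0, 0.02],
[0.0, -0.9, -0.87, 0.18, 0.0, -0.0, 0.02],
[0.0, -0.92, -0.85, 0.18, 0.0, -0.0, 0.02],
[0.0, -0.94, -0.83, 0.18, 0.0, -0.0, 0.02],
[0.0, -0.96, -0.81, 0.18, 0.0, -0.0, 0.02],
[0.0, -0.97, -0.79, 0.18, 0.0, -0.0, 0.02],
[0.0, -0.99, -0.77, 0.18, 0.0, -0.0, 0.02],
[0.0, -1.01, -0.75, 0.18, 0.0, -0.0, 0.02],
max [1.01 1.04 0.18 0.   0.   0.02]
```

Call:
{"op": "drive_tool", "data": {"moves": [[[0,-0.7,-1,0.15,0,0,0.03],[0,-0.7,-1,0.15,0,0,0.03],[0,-0.75,-1,0.15,0,0,0.03],[0,-0.75,-1,0.15,0,0,0.03],[0,-0.8,-1,0.15,0,0,0.03],[0,-0.8,-0.95,0.15,0,0,0.03],[0,-0.85,-0.95,0.15,0,0,0.03],[0,-0.85,-0.9,0.15,0,0,0.03]]], "squeeze": 8}}

```text
t: 4.5
eef_pos: [0.3796, -0.3129, 0.2001]
eef_rot: [-3.14, -0.005, -1.413]
contact_force: [0.4, -1.4, -0.0]
width: 0.5
```

```bash
python3 - <<'E'
from plan import *
p,M,s=pose();print(p,s["eef_rot"],s["t"],s["width"],s["contact_force"])
r=rows(p,M,line(p,M,np.array([.4976,-.094,.14]),down(-1.5),12),0); show(r)
E
```

```text
[ 0.38  -0.313  0.2  ] [-3.14  -0.005 -1.413] 4.5 0.5004057416555991 [ 0.399 -1.401 -0.   ]
[0.0, -0.66, -0.5, 0.2, -0.0, -0.0, 0.01],
[0.0, -0.66, -0.5, 0.2, -0.0, -0.0, 0.01],
[0.0, -0.67, -0.49, 0.2, -0.0, -0.0, 0.01],
[0.0, -0.67, -0.49, 0.2, -0.0, -0.0, 0.01],
[0.0, -0.67, -0.48, 0.2, -0.0, -0.0, 0.01],
[0.0, -0.68, -0.48, 0.2, -0.0, -0.0, 0.01],
[0.0, -0.68, -0.47, 0.2, -0.0, -0.0, 0.01],
[0.0, -0.68, -0.47, 0.2, -0.0, -0.0, 0.01],
[0.0, -0.69, -0.46, 0.2, -0.0, -0.0, 0.01],
[0.0, -0.69, -0.46, 0.2, -0.0, -0.0, 0.01],
[0.0, -0.69, -0.45, 0.2, -0.0, -0.0, 0.01],
[0.0, -0.7, -0.45, 0.2, -0.0, -0.0, 0.01],
max [0.7  0.5  0.2  0.   0.   0.01]
```

Call:
{"op": "drive_tool", "data": {"moves": [[[0,-1,-0.73,0.25,0,0,0.02],[0,-1,-0.73,0.25,0,0,0.02],[0,-1,-0.73,0.25,0,0,0.02],[0,-1,-0.73,0.25,0,0,0.02],[0,-1,-0.7,0.25,0,0,0.01],[0,-1,-0.7,0.25,0,0,0.0],[0,-1,-0.7,0.25,0,0,0],[0,-0.8,-0.6,0.25,0,0,0]]]}}

```text
t: 5.3
eef_pos: [0.507, -0.0967, 0.1493]
eef_rot: [-3.135, -0.007, -1.512]
contact_force: [-0.2, -0.2, 0.3]
width: 0.5
```

```bash
python3 - <<'E'
from plan import *
p,M,s=pose();print(p,s["eef_rot"],s["t"],s["width"],s["contact_force"])
r=rows(p,M,line(p,M,np.array([.4976,-.094,.077]),down(-1.5),6),0); show(r)
c=read_camera("side"); save(c,"pics/side3.png",4,(200,120,390,260))
E
```

```text
[ 0.507 -0.097  0.149] [-3.135 -0.007 -1.512] 5.3 0.4995919694355856 [-0.182 -0.209  0.346]
[0.0, -0.03, 0.06, 0.48, -0.0, -0.0, -0.0],
[0.0, -0.02, 0.06, 0.48, -0.0, -0.0, -0.0],
[0.0, -0.02, 0.06, 0.48, -0.0, -0.0, -0.0],
[0.0, -0.02, 0.06, 0.48, -0.0, -0.0, -0.0],
[0.0, -0.02, 0.06, 0.48, -0.0, -0.0, -0.0],
[0.0, -0.02, 0.06, 0.48, -0.0, -0.0, -0.0],
max [0.03 0.06 0.48 0.   0.   0.  ]
```

View pics/side3.png

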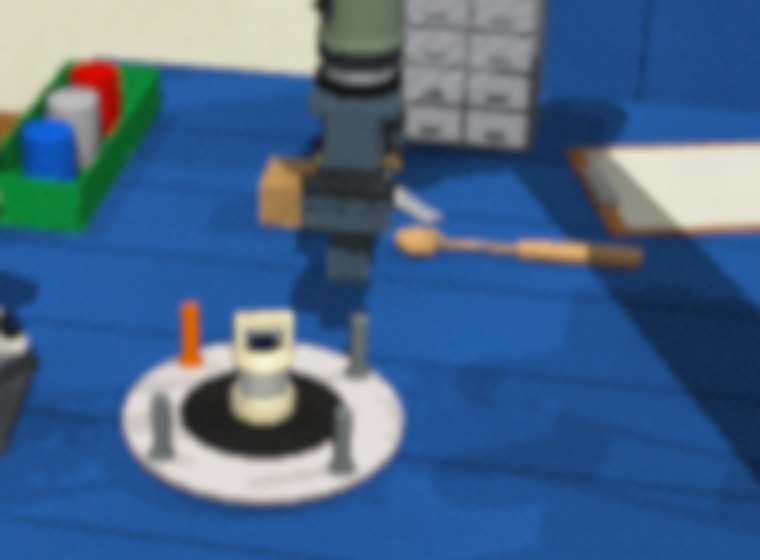

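Call:
{"op": "drive_tool", "data": {"moves": [[[0,-0.05,0.15,0.3,0,0,0],[0,-0.05,0.15,0.5,0,0,0],[0,-0.02,0.06,0.6,0,0,0],[0,0,0,0.6,0,0,0],[0,0,0,0.5,0,0,0],[0,0,0,0.3,0,0,0],[0.9,0,0,0,0,0,0],[0.9,0,0,0,0,0,0]]]}}

```text
t: 6.15
eef_pos: [0.496, -0.0941, 0.0747]
eef_rot: [-3.137, -0.006, -1.511]
contact_force: [0.3, 0.2, -0.1]
width: 0.358
```

```bash
python3 - <<'E'
from plan import *
p,M,s=pose();print(p,s["eef_rot"],s["t"],s["width"],s["contact_force"])
c=read_camera("side"); save(c,"pics/side4.png",4,(200,120,390,260))
E
```

```text
[ 0.496 -0.094  0.075] [-3.137 -0.006 -1.511] 6.15 0.3580024128687388 [ 0.267  0.184 -0.083]
```

View pics/side4.png

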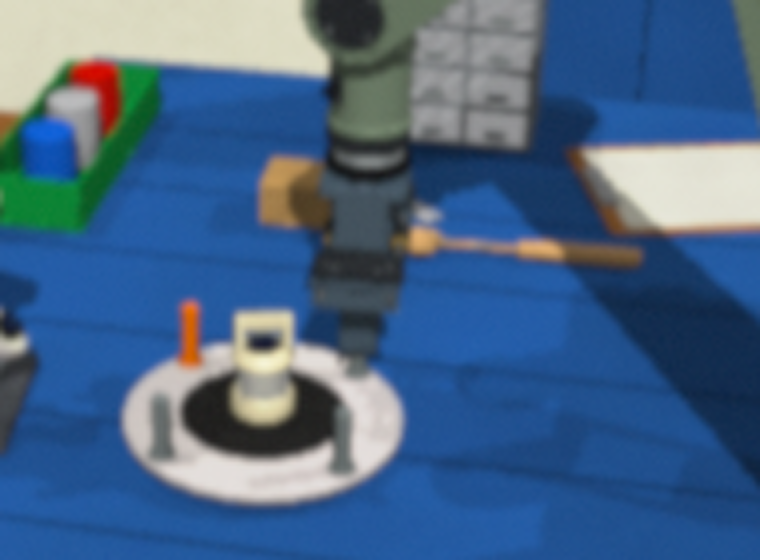

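Call:
{"op": "drive_tool", "data": {"moves": [[[1,0,0,-0.05,0,0,0],[1,0,0,0,0,0,0],[1,0,0,0,0,0,0],[1,0,0,0,0,0,0]]], "squeeze": 8}}

```text
t: 6.6
eef_pos: [0.4961, -0.0945, 0.077]
eef_rot: [-3.135, -0.006, -1.511]
contact_force: [-0.7, -0.9, -2.4]
width: 0.172
```

```bash
cat > circ.py <<'E'
from plan import *
import sys
C=np.array([.5693,-.0118])
def go(step_deg,n=8,z=.077,yaw=-1.5,Rr=.110):
    p,M,s=pose();print(p,s["eef_rot"],s["t"],"w",s["width"]*91,"F",s["contact_force"])
    d=p[:2]-C; a=np.arctan2(d[1],d[0]); print("ang",np.degrees(a),"rad",np.hypot(*d))
    t=[]
    for k in range(1,n+1):
        b=a+np.radians(step_deg*k); t.append((np.r_[C+Rr*np.array([np.cos(b),np.sin(b)]),z],down(yaw)))
    show(rows(p,M,t,1))
if __name__=="__main__": go(float(sys.argv[1]))
E
python3 circ.py -8
```

```text
[ 0.496 -0.094  0.077] [-3.135 -0.006 -1.511] 6.6 w 15.693485294780169 F [-0.683 -0.883 -2.385]
ang -131.5312516662644 rad 0.11047294765279662
[1.0, -0.48, 0.39, -0.01, -0.01, -0.01, -0.01],
[1.0, -0.52, 0.33, 0.0, 0.0, 0.0, 0.0],
[1.0, -0.56, 0.25, 0.0, 0.0, 0.0, 0.0],
[1.0, -0.59, 0.17, 0.0, 0.0, 0.0, 0.0],
[1.0, -0.61, 0.09, 0.0, 0.0, 0.0, 0.0],
[1.0, -0.61, 0.0, 0.0, 0.0, 0.0, 0.0],
[1.0, -0.61, -0.08, -0.0, 0.0, 0.0, 0.0],
[1.0, -0.59, -0.16, -0.0, 0.0, 0.0, 0.0],
max [0.61 0.39 0.01 0.01 0.01 0.01]
```

Gripped the 16 mm post (15.7 mm measured). Begin clockwise.

Call:
{"op": "drive_tool", "data": {"moves": [[[1,-0.45,0.4,0,0,0,0],[1,-0.5,0.35,0,0,0,0],[1,-0.55,0.25,0,0,0,0],[1,-0.6,0.15,0,0,0,0],[1,-0.6,0.1,0,0,0,0],[1,-0.6,0,0,0,0,0],[1,-0.6,-0.1,0,0,0,0],[1,-0.6,-0.15,0,0,0,0]]]}}

```text
t: 7.4
eef_pos: [0.4591, 0.0225, 0.0769]
eef_rot: [-3.136, -0.007, -1.514]
contact_force: [3.5, -2.3, -3.7]
width: 0.173
```

```bash
python3 circ.py -11; python3 -c "
from h import *
c=read_camera('side'); save(c,'pics/side5.png',4,(200,120,390,260))"
```

```text
[0.459 0.022 0.077] [-3.136 -0.007 -1.514] 7.4 w 15.711346766576344 F [ 3.519 -2.287 -3.744]
ang 162.71913483511858 rad 0.115458146262541
[1.0, -0.68, -0.57, -0.01, -0.01, -0.01, -0.01],
[1.0, -0.67, -0.52, -0.0, 0.0, 0.0, 0.0],
[1.0, -0.56, -0.63, -0.0, 0.0, 0.0, 0.0],
[1.0, -0.42, -0.73, -0.0, 0.0, 0.0, 0.0],
[1.0, -0.28, -0.8, -0.0, 0.0, 0.0, 0.0],
[1.0, -0.12, -0.83, -0.0, 0.0, 0.0, 0.0],
[1.0, 0.04, -0.84, -0.0, 0.0, 0.0, 0.0],
[1.0, 0.2, -0.82, -0.0, 0.0, 0.0, 0.0],
max [0.68 0.84 0.01 0.01 0.01 0.01]
```

View pics/side5.png

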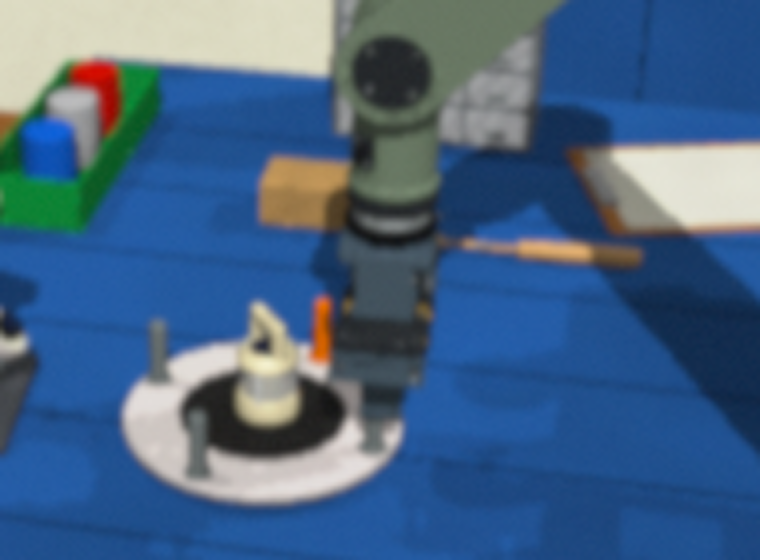

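Call:
{"op": "drive_tool", "data": {"moves": [[[1,-0.65,-0.55,0,0,0,0],[1,-0.65,-0.55,0,0,0,0],[1,-0.55,-0.65,0,0,0,0],[1,-0.4,-0.75,0,0,0,0],[1,-0.3,-0.8,0,0,0,0],[1,-0.1,-0.85,0,0,0,0],[1,0.05,-0.85,0,0,0,0],[1,0.2,-0.8,0,0,0,0]]]}}

```text
t: 8.25
eef_pos: [0.5968, 0.0897, 0.0767]
eef_rot: [3.136, -0.028, -1.496]
contact_force: [-6.9, -14.1, 5.7]
width: 0.173
```

```bash
python3 circ.py -11
```

```text
[0.597 0.09  0.077] [ 3.136 -0.028 -1.496] 8.25 w 15.701338536958675 F [ -6.872 -14.06    5.665]
ang 74.8631830916438 rad 0.10517315626393334
[1.0, 0.17, -0.83, -0.01, 0.01, -0.03, 0.0],
[1.0, 0.49, -0.69, -0.0, 0.0, 0.0, 0.0],
[1.0, 0.61, -0.58, -0.0, 0.0, 0.0, 0.0],
[1.0, 0.71, -0.45, -0.0, 0.0, 0.0, 0.0],
[1.0, 0.79, -0.31, -0.0, 0.0, 0.0, 0.0],
[1.0, 0.83, -0.15, -0.0, 0.0, 0.0, 0.0],
[1.0, 0.84, 0.01, 0.0, 0.0, 0.0, 0.0],
[1.0, 0.83, 0.17, 0.0, 0.0, 0.0, 0.0],
max [0.84 0.83 0.01 0.01 0.03 0.  ]
```

```bash
python3 -c "
from h import *
c=read_camera('side'); save(c,'pics/side6.png',4,(200,120,390,260))
c=read_camera('top'); save(c,'pics/top6.png',4,(200,120,350,260))"
```

```text
(no output)
```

View pics/side6.png

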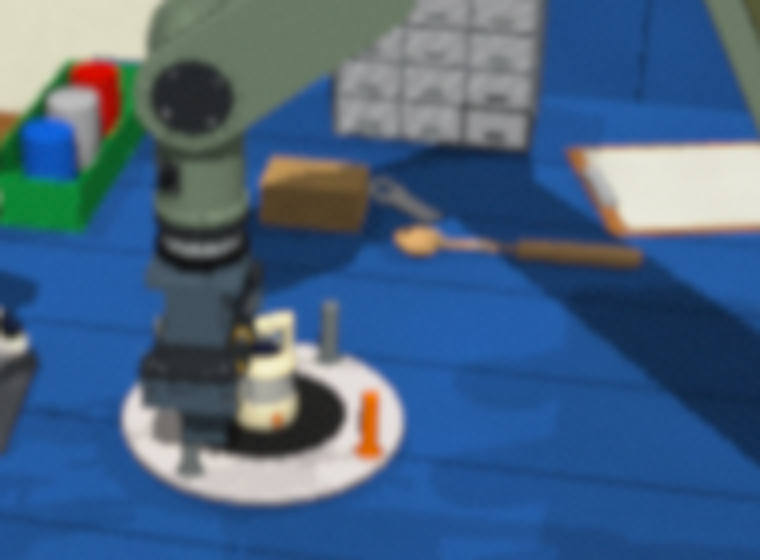

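View pics/top6.png

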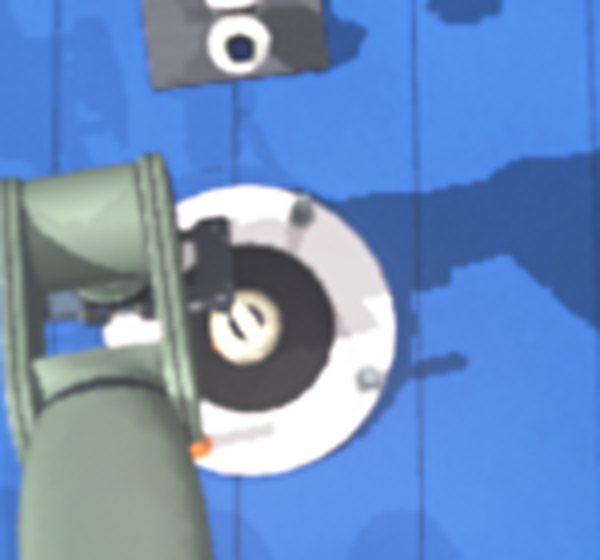

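Call:
{"op": "drive_tool", "data": {"moves": [[[1,0.3,-0.7,0,0,-0.03,0],[1,0.5,-0.65,0,0,0,0],[1,0.6,-0.55,0,0,0,0],[1,0.7,-0.4,0,0,0,0],[1,0.75,-0.3,0,0,0,0],[1,0.8,-0.15,0,0,0,0],[1,0.8,0,0,0,0,0],[1,0.8,0.15,0,0,0,0]]]}}

```text
t: 9.15
eef_pos: [0.6731, -0.0382, 0.0765]
eef_rot: [3.135, 0.008, -1.493]
contact_force: [-1.9, 2.3, 1.0]
width: 0.17
```

```bash
python3 circ.py -11
```

```text
[ 0.673 -0.038  0.076] [ 3.135  0.008 -1.493] 9.15 w 15.473964983650783 F [-1.928  2.328  1.041]
ang -14.27980673267537 rad 0.10712004260655308
[1.0, 0.81, 0.24, -0.03, 0.01, 0.01, 0.01],
[1.0, 0.69, 0.48, 0.0, 0.0, 0.0, 0.0],
[1.0, 0.59, 0.61, 0.0, 0.0, 0.0, 0.0],
[1.0, 0.46, 0.71, 0.0, 0.0, 0.0, 0.0],
[1.0, 0.32, 0.78, 0.0, 0.0, 0.0, 0.0],
[1.0, 0.16, 0.83, 0.0, 0.0, 0.0, 0.0],
[1.0, 0.0, 0.84, 0.0, 0.0, 0.0, 0.0],
[1.0, -0.16, 0.83, 0.0, 0.0, 0.0, 0.0],
max [0.81 0.84 0.03 0.01 0.01 0.01]
```

Call:
{"op": "drive_tool", "data": {"moves": [[[1,0.8,0.25,0,0,0,0],[1,0.7,0.5,0,0,0,0],[1,0.6,0.6,0,0,0,0],[1,0.45,0.7,0,0,0,0],[1,0.3,0.75,0,0,0,0],[1,0.15,0.8,0,0,0,0],[1,0,0.8,0,0,0,0],[1,-0.15,0.8,0,0,0,0]]]}}

```text
t: 9.95
eef_pos: [0.5426, -0.1152, 0.0762]
eef_rot: [3.131, 0.035, -1.508]
contact_force: [6.5, 16.8, -4.5]
width: 0.173
```

```bash
python3 circ.py -10
```

```text
[ 0.543 -0.115  0.076] [ 3.131  0.035 -1.508] 9.95 w 15.76529385203683 F [ 6.474 16.839 -4.486]
ang -104.50670692015858 rad 0.10678779667715249
[1.0, -0.18, 0.75, -0.02, 0.01, 0.03, -0.01],
[1.0, -0.42, 0.64, 0.0, 0.0, 0.0, 0.0],
[1.0, -0.53, 0.56, 0.0, 0.0, 0.0, 0.0],
[1.0, -0.62, 0.46, 0.0, 0.0, 0.0, 0.0],
[1.0, -0.69, 0.34, 0.0, 0.0, 0.0, 0.0],
[1.0, -0.74, 0.22, 0.0, 0.0, 0.0, 0.0],
[1.0, -0.76, 0.09, 0.0, 0.0, 0.0, 0.0],
[1.0, -0.77, -0.05, -0.0, 0.0, 0.0, 0.0],
max [0.77 0.75 0.02 0.01 0.03 0.01]
```

Call:
{"op": "drive_tool", "data": {"moves": [[[1,-0.2,0.7,0,0,0.03,0],[1,-0.4,0.6,0,0,0,0],[1,-0.5,0.5,0,0,0,0],[1,-0.55,0.4,0,0,0,0],[1,-0.45,0.2,0,0,0,0],[1,-0.2,0.05,0,0,0,0],[1,0,0,0,0,0,0]]]}}

```text
t: 10.65
eef_pos: [0.476, -0.0568, 0.0767]
eef_rot: [3.138, 0.01, -1.513]
contact_force: [-0.5, -0.4, -1.8]
width: 0.172
```

```bash
python3 circ.py -10;  python3 -c "
from h import *
c=read_camera('side'); save(c,'pics/side7.png',4,(200,120,390,260))
c=read_camera('top'); save(c,'pics/top7.png',4,(200,120,350,260))"
```

```text
[ 0.476 -0.057  0.077] [ 3.138  0.01  -1.513] 10.65 w 15.671239552556768 F [-0.513 -0.446 -1.806]
ang -154.2674285409302 rad 0.10362420791277988
[1.0, -0.63, 0.47, -0.0, 0.0, 0.01, -0.01],
[1.0, -0.76, 0.09, 0.0, 0.0, 0.0, 0.0],
[1.0, -0.77, -0.04, -0.0, 0.0, 0.0, 0.0],
[1.0, -0.75, -0.18, -0.0, 0.0, 0.0, 0.0],
[1.0, -0.7, -0.3, -0.0, 0.0, 0.0, 0.0],
[1.0, -0.64, -0.42, -0.0, 0.0, 0.0, 0.0],
[1.0, -0.56, -0.53, -0.0, 0.0, 0.0, 0.0],
[1.0, -0.46, -0.62, -0.0, 0.0, 0.0, 0.0],
max [0.77 0.62 0.   0.   0.01 0.01]
```

View pics/side7.png

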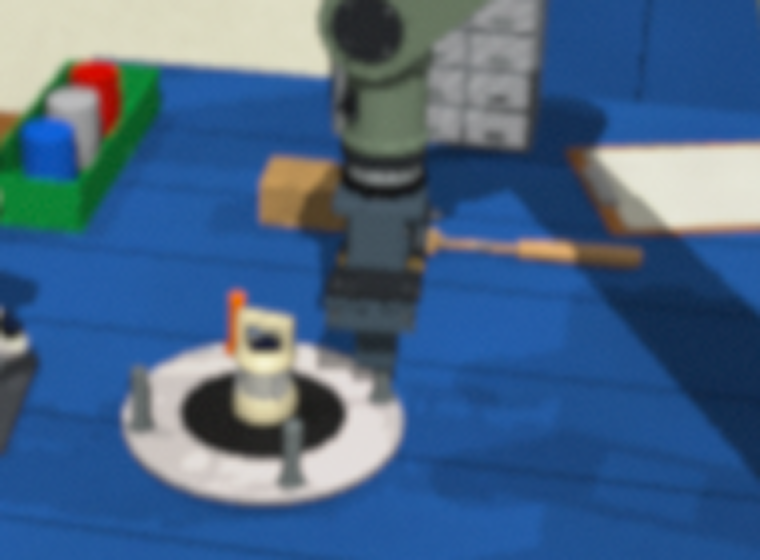

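View pics/top7.png

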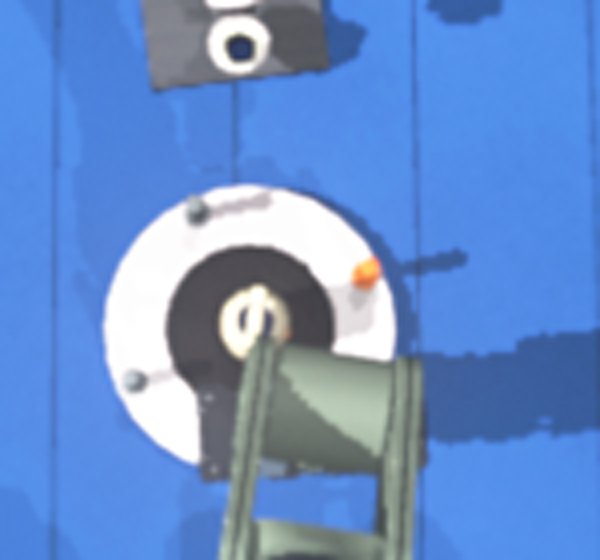

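Call:
{"op": "drive_tool", "data": {"moves": [[[0.3,0,0,0,0,0,0],[0,0,0,0,0,0,0],[0,0,0,-0.3,0,0,0],[0,0,0,-0.8,0,0,0],[0,0,0,-1,0,0,0],[0,0,0,-1,0,0,0],[0,0,0,-1,0,0,0],[0,0.3,0.6,-0.6,0,0,0]]]}}

```text
t: 11.55
eef_pos: [0.4663, -0.0678, 0.2]
eef_rot: [-3.141, 0.011, -1.515]
contact_force: [-0.4, -0.6, -0.7]
width: 0.502
```

```bash
cat > lan.py <<'E'
from plan import *
C0=np.array([.5693,-.0118])
P={n:read_camera(n) for n in("side","top")}
for n,p in P.items():
    C,uv=cloud(p); rr=np.hypot(C[:,0]-C0[0],C[:,1]-C0[1])
    o=outline_of(p,"lantern")
    print(n,[ (round(q["confidence"],2),int(q["pixels"].sum())) for q in o[:2]])
    m=np.zeros(p["z_map"].shape,bool)
    if o: m=cv2.dilate(o[0]["pixels"].astype(np.uint8),np.ones((3,3)))>0
    C,uv=cloud(p,m); rr=np.hypot(C[:,0]-C0[0],C[:,1]-C0[1])
    t=C[(rr<.045)&(C[:,2]>.106)&(C[:,2]<.135)]
    if len(t)>5:
        d=t[:,:2]-t[:,:2].mean(0); ev,V=np.linalg.eigh(d.T@d/len(t)); a=np.degrees(np.arctan2(V[1,1],V[0,1]))
        print(len(t),"mean",t.mean(0),"mid",(t.min(0)+t.max(0))/2,"ang",(a+90)%180-90,np.sqrt(ev*12),"zmax",t[:,2].max())
    hi=C_=None
    C,uv=cloud(p); rr=np.hypot(C[:,0]-C0[0],C[:,1]-C0[1]); col=p["image"][uv[:,1],uv[:,0]].astype(int)
    og=(rr>.08)&(rr<.14)&(C[:,2]>.06)&(C[:,2]<.095)&(col[:,0]>col[:,2]+80)
    if og.any(): q=C[og].mean(0); print("orange",q,np.degrees(np.arctan2(q[1]-C0[1],q[0]-C0[0])))
    save(p,f"pics/{n}8.png",4,(200,120,350,260) if n=="top" else (200,120,390,260))
p,M,s=pose(); print(p,s["eef_rot"],s["t"],s["width"],s["contact_force"])
E
python3 lan.py
```

```text
side [(0.81, 367)]
68 mean [ 0.569 -0.012  0.117] mid [ 0.57  -0.014  0.116] ang -8.78459523060252 [0.013 0.052] zmax 0.12629445882399126
orange [ 0.616 -0.106  0.076] -63.7217577137685
top [(0.69, 402), (0.56, 216)]
orange [ 0.613 -0.111  0.078] -66.16607402314078
[ 0.464 -0.068  0.197] [ 3.138  0.012 -1.517] 11.75 0.4996839830335726 [-0.046  0.136 -0.08 ]
```

View pics/top8.png

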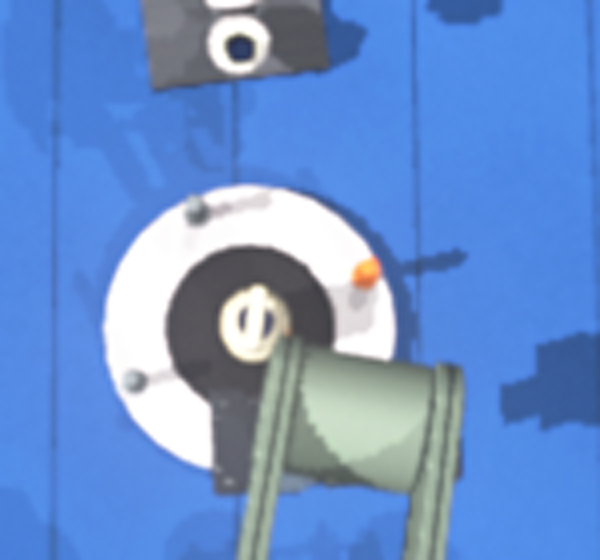

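View pics/side8.png

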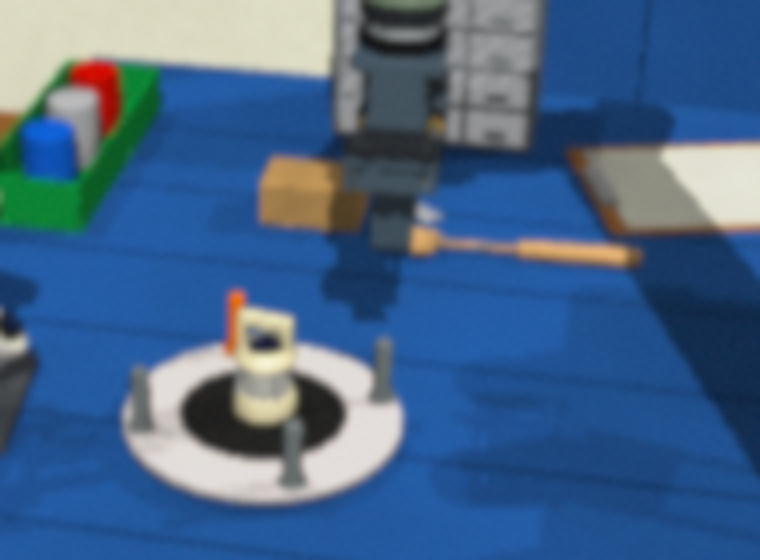

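```bash
python3 - <<'E'
from plan import *
p,M,s=pose()
r=rows(p,M,line(p,M,np.array([.5695,-.0135,.165]),down(-1.719),7),0); show(r)
E
```

```text
[0.0, -0.28, -0.62, 0.19, 0.0, 0.0, 0.03],
[0.0, -0.29, -0.61, 0.19, 0.0, 0.0, 0.03],
[0.0, -0.31, -0.6, 0.19, 0.0, 0.0, 0.03],
[0.0, -0.33, -0.59, 0.19, 0.0, 0.0, 0.03],
[0.0, -0.35, -0.58, 0.19, 0.0, 0.0, 0.03],
[0.0, -0.36, -0.57, 0.19, 0.0, 0.0, 0.03],
[0.0, -0.38, -0.56, 0.19, 0.0, 0.0, 0.03],
max [0.38 0.62 0.19 0.   0.   0.03]
```

Call:
{"op": "drive_tool", "data": {"moves": [[[0,-0.28,-0.62,0.19,0,0,0.03],[0,-0.29,-0.61,0.19,0,0,0.03],[0,-0.31,-0.6,0.19,0,0,0.03],[0,-0.33,-0.59,0.19,0,0,0.03],[0,-0.35,-0.58,0.19,0,0,0.03],[0,-0.36,-0.57,0.19,0,0,0.03],[0,-0.38,-0.5,0.19,0,0,0.03],[0,0,0,0,0,0,0]]]}}

```text
t: 12.55
eef_pos: [0.5705, -0.0092, 0.1509]
eef_rot: [3.118, 0.011, -1.746]
contact_force: [-0.4, -0.7, 0.3]
width: 0.502
```

```bash
python3 - <<'E'
from plan import *
p,M,s=pose();print(p,s["eef_rot"],s["t"])
r=rows(p,M,line(p,M,np.array([.5695,-.0135,.113]),down(-1.719),5),0); show(r)
c=read_camera("side"); save(c,"pics/side9.png",6,(230,150,320,240))
c=read_camera("top"); save(c,"pics/top9.png",4,(200,120,350,260))
E
```

```text
[ 0.571 -0.009  0.151] [ 3.118  0.011 -1.746] 12.55
[0.0, 0.04, -0.0, 0.3, 0.0, 0.0, -0.01],
[0.0, 0.04, -0.0, 0.3, 0.0, 0.0, -0.01],
[0.0, 0.04, -0.0, 0.3, 0.0, 0.0, -0.01],
[0.0, 0.04, -0.0, 0.3, 0.0, 0.0, -0.01],
[0.0, 0.04, 0.0, 0.3, 0.0, 0.0, -0.01],
max [0.04 0.   0.3  0.   0.   0.01]
```

View pics/side9.png

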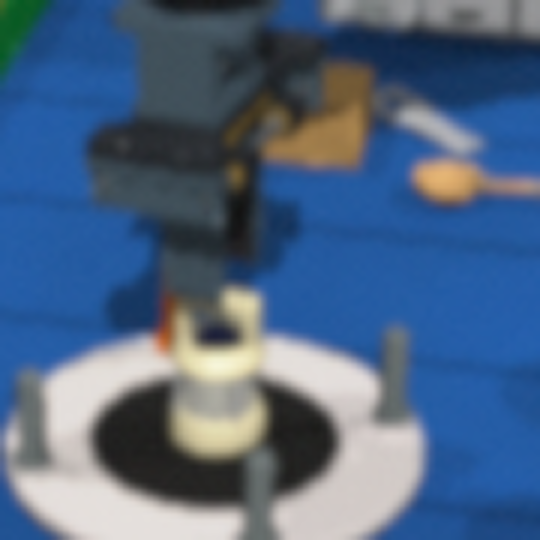

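Call:
{"op": "drive_tool", "data": {"moves": [[[0,0.08,0,0.3,0.02,0.01,-0.02],[0,0.05,0,0.35,0,0,0],[0,0.03,0,0.35,0,0,0],[0,0.02,0,0.3,0,0,0],[0,0,0,0.2,0,0,0],[0,0,0,0,0,0,0]]]}}

```text
t: 13.25
eef_pos: [0.5655, -0.0161, 0.1116]
eef_rot: [3.136, -0.0, -1.726]
contact_force: [-0.4, -0.1, -0.4]
width: 0.501
```

```bash
python3 - <<'E'
from plan import *
p,M,s=pose();print(p,s["eef_rot"],s["t"],s["contact_force"])
r=rows(p,M,line(p,M,np.array([.5695,-.0135,.113]),down(-1.719),1),0); show(r)
c=read_camera("side"); save(c,"pics/side10.png",6,(230,150,320,240))
E
```

```text
[ 0.565 -0.016  0.112] [ 3.136 -0.    -1.726] 13.25 [-0.407 -0.072 -0.372]
[0.0, -0.13, -0.14, -0.06, 0.0, -0.0, -0.01],
max [0.13 0.14 0.06 0.   0.   0.01]
```

View pics/side10.png

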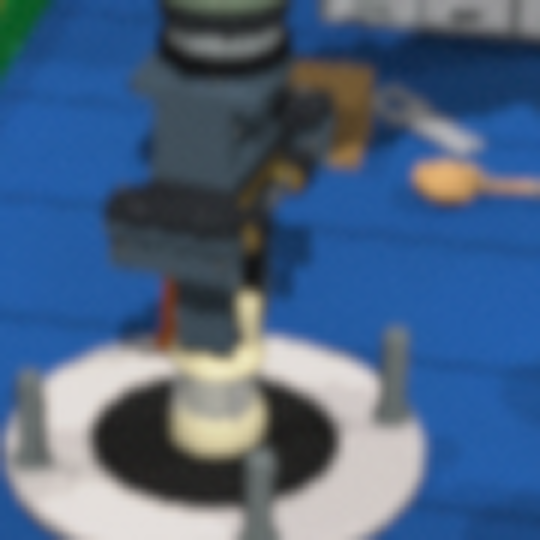

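Call:
{"op": "drive_tool", "data": {"moves": [[[0,-0.13,-0.14,-0.04,0,0,0],[0.3,0,0,0,0,0,0],[0.6,0,0,0,0,0,0],[0.8,0,0,0,0,0,0],[1,0,0,0,0,0,0],[1,0,0,0,0,0,0],[1,0,0,0,0,0,0]]], "squeeze": 15}}

```text
t: 14.0
eef_pos: [0.571, -0.0131, 0.1142]
eef_rot: [3.14, -0.0, -1.725]
contact_force: [-0.1, 0.4, -0.9]
width: 0.127
```

Call:
{"op": "drive_tool", "data": {"moves": [[[1,0,0,0,0,0,0],[1,0,0,0,0,0,0]]], "squeeze": 50}}

```text
t: 14.2
eef_pos: [0.5709, -0.0132, 0.114]
eef_rot: [3.139, -0.0, -1.725]
contact_force: [0.3, -0.1, -0.2]
width: 0.128
```

```bash
python3 - <<'E'
from plan import *
p,M,s=pose();print(p,s["eef_rot"],s["t"],s["contact_force"],s["width"]*91)
c=read_camera("side"); save(c,"pics/side11.png",6,(230,150,320,240))
E
```

```text
[ 0.571 -0.013  0.114] [ 3.139 -0.    -1.725] 14.2 [ 0.256 -0.145 -0.247] 11.61690240182495
```

View pics/side11.png

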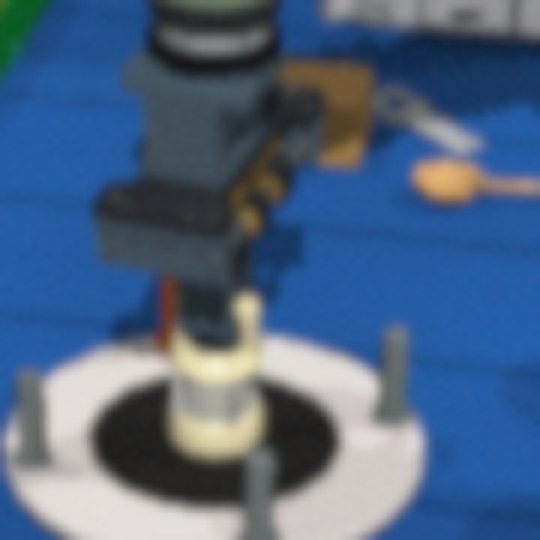

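```bash
cat > fin.py <<'E'
from plan import *
psi=np.radians(6.9);a=np.radians(50)
d=np.array([-np.cos(a)*np.cos(psi),-np.cos(a)*np.sin(psi),np.sin(a)])
L=np.array([.8015,-.004,.09])
N0=down(-1.725)
ax=np.cross([0,0,1.],d); ang=np.arccos(d[2]); N=R.from_rotvec(ax/np.linalg.norm(ax)*ang).as_matrix()@N0
Q=L+.24*d
E
python3 - <<'E'
from fin import *
p,M,s=pose()
print(Q,N)
U=np.r_[p[:2],.204]
show(rows(p,M,line(p,M,U,M,6),1))
show(rows(U,M,line(U,M,Q,N,12),1))
E
```

```text
[ 0.648 -0.023  0.274] [[-0.091 -0.765  0.638]
 [-0.981  0.181  0.077]
 [-0.174 -0.619 -0.766]]
[1.0, 0.0, 0.0, -0.6, 0.0, 0.0, 0.0],
[1.0, 0.0, 0.0, -0.6, 0.0, 0.0, 0.0],
[1.0, 0.0, 0.0, -0.6, 0.0, 0.0, 0.0],
[1.0, 0.0, 0.0, -0.6, 0.0, 0.0, 0.0],
[1.0, 0.0, 0.0, -0.6, 0.0, 0.0, 0.0],
[1.0, 0.0, 0.0, -0.6, 0.0, 0.0, 0.0],
max [0.  0.  0.6 0.  0.  0. ]
[1.0, -0.01, -0.26, -0.23, 0.05, -0.02, -0.0],
[1.0, -0.01, -0.27, -0.22, 0.05, -0.02, -0.0],
[1.0, -0.02, -0.28, -0.2, 0.05, -0.02, -0.0],
[1.0, -0.02, -0.29, -0.19, 0.05, -0.02, -0.0],
[1.0, -0.02, -0.3, -0.17, 0.05, -0.02, -0.0],
[1.0, -0.02, -0.31, -0.15, 0.05, -0.02, -0.0],
[1.0, -0.03, -0.32, -0.13, 0.05, -0.02, -0.0],
[1.0, -0.03, -0.33, -0.11, 0.05, -0.02, -0.0],
[1.0, -0.03, -0.33, -0.1, 0.05, -0.02, -0.0],
[1.0, -0.03, -0.34, -0.08, 0.05, -0.02, -0.0],
[1.0, -0.03, -0.34, -0.06, 0.05, -0.02, -0.0],
[1.0, -0.03, -0.35, -0.04, 0.05, -0.02, -0.0],
max [0.03 0.35 0.23 0.05 0.02 0.  ]
```

Call:
{"op": "drive_tool", "data": {"moves": [[[1,0,0,-0.2,0,0,0],[1,0,0,-0.4,0,0,0],[1,0,0,-0.6,0,0,0],[1,0,0,-0.7,0,0,0],[1,0,0,-0.7,0,0,0],[1,0,0,-0.6,0,0,0],[1,0,0,-0.3,0,0,0],[1,0,0,0,0,0,0]]]}}

```text
t: 15.05
eef_pos: [0.5706, -0.013, 0.2081]
eef_rot: [3.139, 0.0, -1.726]
contact_force: [-0.5, 0.3, -2.2]
width: 0.126
```

```bash
python3 - <<'E'
from fin import *
p,M,s=pose();print(p,s["eef_rot"],s["t"],s["contact_force"],s["width"]*91)
show(rows(p,M,line(p,M,Q,N,12),1))
c=read_camera("side"); save(c,"pics/side12.png",6,(230,140,320,230))
E
```

```text
[ 0.571 -0.013  0.208] [ 3.139  0.    -1.726] 15.05 [-0.503  0.323 -2.21 ] 11.47084417566192
[1.0, -0.01, -0.26, -0.22, 0.05, -0.02, -0.0],
[1.0, -0.01, -0.27, -0.2, 0.05, -0.02, -0.0],
[1.0, -0.01, -0.28, -0.19, 0.05, -0.02, -0.0],
[1.0, -0.02, -0.29, -0.17, 0.05, -0.02, -0.0],
[1.0, -0.02, -0.3, -0.16, 0.05, -0.02, -0.0],
[1.0, -0.02, -0.31, -0.14, 0.05, -0.02, -0.0],
[1.0, -0.02, -0.32, -0.12, 0.05, -0.02, -0.0],
[1.0, -0.03, -0.32, -0.1, 0.05, -0.02, -0.0],
[1.0, -0.03, -0.33, -0.08, 0.05, -0.02, -0.0],
[1.0, -0.03, -0.33, -0.06, 0.05, -0.02, -0.0],
[1.0, -0.03, -0.34, -0.04, 0.05, -0.02, -0.0],
[1.0, -0.03, -0.34, -0.02, 0.05, -0.02, -0.0],
max [0.03 0.34 0.22 0.05 0.02 0.  ]
```

View pics/side12.png

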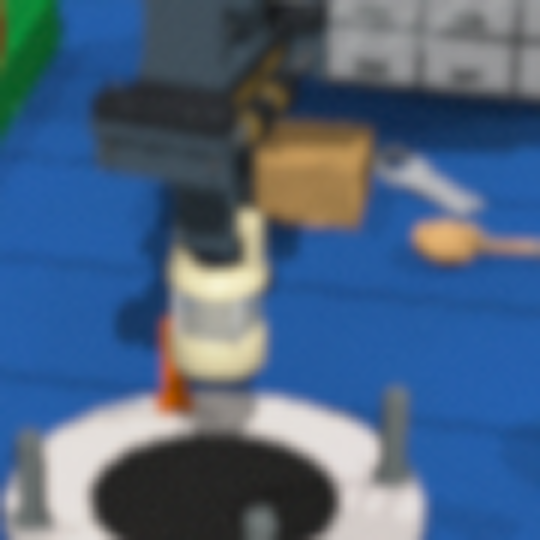

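Call:
{"op": "drive_tool", "data": {"moves": [[[1,-0.01,-0.26,-0.22,0.05,-0.016,0],[1,-0.01,-0.27,-0.2,0.05,-0.016,0],[1,-0.01,-0.28,-0.19,0.05,-0.016,0],[1,-0.02,-0.29,-0.17,0.05,-0.016,0],[1,-0.02,-0.3,-0.16,0.05,-0.016,0],[1,-0.02,-0.31,-0.14,0.05,-0.016,0],[1,-0.02,-0.32,-0.12,0.05,-0.016,0],[1,-0.03,-0.32,-0.1,0.05,-0.016,0]]]}}

```text
t: 15.9
eef_pos: [0.6186, -0.0192, 0.2415]
eef_rot: [-2.73, 0.133, -1.698]
contact_force: [0.7, -0.2, -2.2]
width: 0.13
```

```bash
python3 - <<'E'
from fin import *
p,M,s=pose();print(p,s["eef_rot"],s["t"],s["contact_force"],s["width"]*91)
show(rows(p,M,line(p,M,Q,N,6),1))
c=read_camera("side"); save(c,"pics/side13.png",6,(180,130,300,230))
E
```

```text
[ 0.619 -0.019  0.241] [-2.73   0.133 -1.698] 15.9 [ 0.697 -0.227 -2.204] 11.799477579327414
[1.0, -0.03, -0.27, -0.12, 0.04, -0.01, -0.0],
[1.0, -0.03, -0.27, -0.1, 0.04, -0.01, -0.0],
[1.0, -0.03, -0.28, -0.09, 0.04, -0.01, -0.0],
[1.0, -0.03, -0.28, -0.08, 0.04, -0.01, -0.0],
[1.0, -0.03, -0.28, -0.07, 0.04, -0.01, -0.0],
[1.0, -0.03, -0.29, -0.05, 0.04, -0.01, -0.0],
max [0.03 0.29 0.12 0.04 0.01 0.  ]
```

View pics/side13.png

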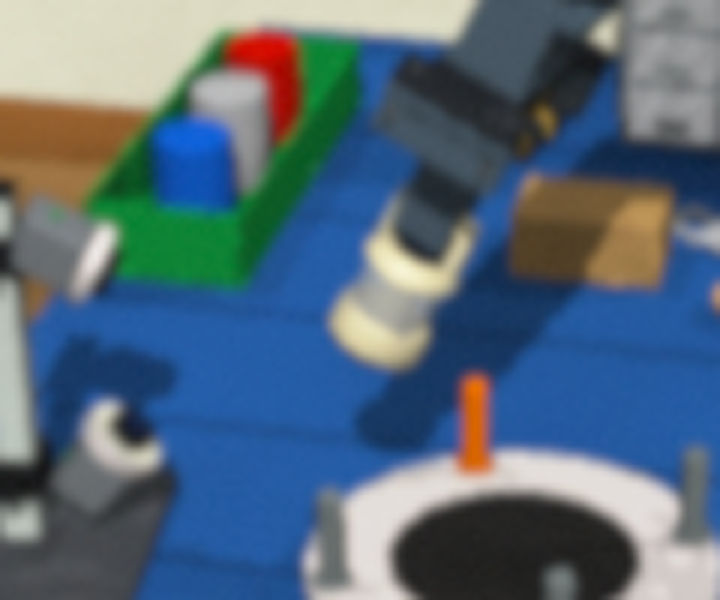

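Lantern follows the gripper rigidly. Continue to the target.

Call:
{"op": "drive_tool", "data": {"moves": [[[1,-0.03,-0.27,-0.12,0.045,-0.014,0],[1,-0.03,-0.27,-0.1,0.045,-0.014,0],[1,-0.03,-0.28,-0.09,0.045,-0.014,0],[1,-0.03,-0.28,-0.08,0.045,-0.014,0],[1,-0.03,-0.28,-0.07,0.04,-0.014,0],[1,-0.02,-0.2,-0.03,0.03,-0.01,0],[1,0,0,0,0,0,0]]]}}

```text
t: 16.65
eef_pos: [0.6403, -0.0218, 0.2624]
eef_rot: [-2.477, 0.207, -1.654]
contact_force: [0.2, 0.2, -2.8]
width: 0.132
```

```bash
cat > chk.py <<'E'
from fin import *
import pickle,sys
k=sys.argv[1]
p,M,s=pose();print(p,s["eef_rot"],s["t"],s["contact_force"],s["width"]*91)
print("axis err deg",np.degrees(np.arccos(np.clip(-M[:,2]@d,-1,1))),"pos err",Q-p)
show(rows(p,M,line(p,M,Q,N,1),1))
P={n:read_camera(n) for n in("side","top")}
pickle.dump(P,open(f"P{k}.pkl","wb"))
save(P["side"],f"pics/side{k}.png",6,(160,130,280,230)); save(P["top"],f"pics/top{k}.png",6,(220,90,310,190))
E
python3 chk.py 14
```

```text
[ 0.64  -0.022  0.262] [-2.477  0.207 -1.654] 16.65 [ 0.158  0.235 -2.783] 11.983047951270152
axis err deg 1.9939734794789299 pos err [ 0.008 -0.001  0.011]
[1.0, -0.09, -0.53, -0.15, 0.02, 0.03, -0.01],
max [0.09 0.53 0.15 0.02 0.03 0.01]
```

View pics/side14.png

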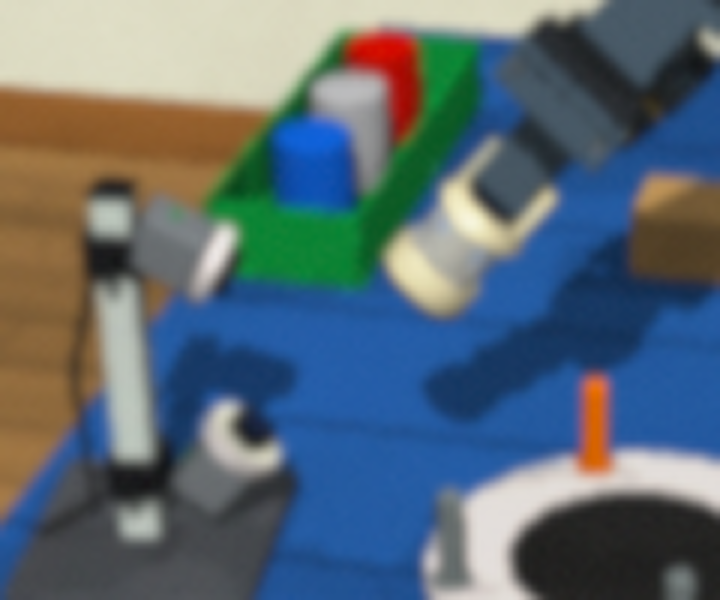

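View pics/top14.png

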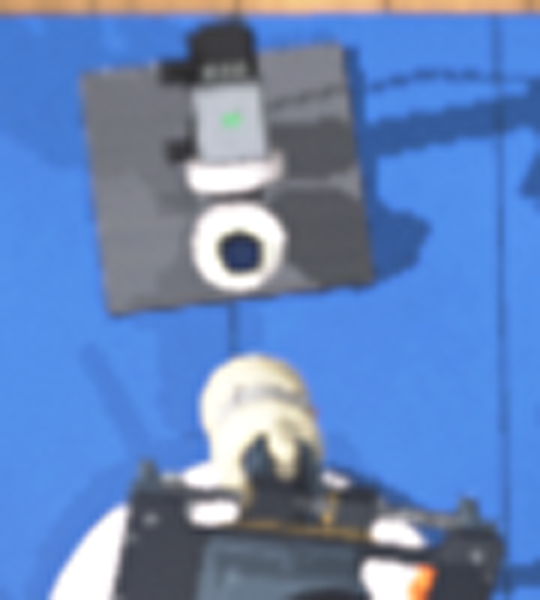

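Call:
{"op": "drive_tool", "data": {"moves": [[[1,-0.04,-0.28,-0.08,0.01,0.015,0],[1,-0.04,-0.28,-0.08,0.01,0.015,-0.01],[1,0,-0.05,0,0,0,0],[1,0,0,0,0,0,0]]]}}

```text
t: 17.15
eef_pos: [0.6496, -0.0225, 0.2734]
eef_rot: [-2.466, 0.174, -1.665]
contact_force: [-0.0, -0.7, -2.4]
width: 0.126
```

```bash
python3 chk.py 15
```

```text
[ 0.65  -0.022  0.273] [-2.466  0.174 -1.665] 17.15 [-0.033 -0.745 -2.42 ] 11.436025784028253
axis err deg 0.2194568545395961 pos err [-0.001 -0.     0.   ]
[1.0, 0.0, 0.03, -0.05, 0.0, -0.0, -0.0],
max [0.   0.03 0.05 0.   0.   0.  ]
```

```bash
cat > meas.py <<'E'
from fin import *
from scipy.optimize import least_squares
import pickle,sys
P={n:read_camera(n) for n in("side","top")}
p0,M,s=pose()
zx=-M[:,2]; F0=p0+.090*M[:,2]
A=np.c_[M[:,0],-M[:,1],zx]  # lantern-like frame
al=[]
for n,p in P.items():
    C,uv=cloud(p); col=p["image"][uv[:,1],uv[:,0]].astype(int)
    q=(C-F0)@A
    m=(np.hypot(q[:,0],q[:,1])<.045)&(q[:,2]>-.02)&(q[:,2]<.11)
    cream=(col[:,0]>col[:,2]+15)
    m1=m&cream; q1=q[m1]
    print(n,m.sum(),m1.sum(),"z pct",np.percentile(q1[:,2],[1,5,50]),"r max",np.percentile(np.hypot(q1[:,0],q1[:,1]),[50,90,99]))
    for lo,h in((-.005,.008),(.004,.018),(.045,.062)):
        b=q1[(q1[:,2]>lo)&(q1[:,2]<h)]
        if len(b)>8:
            f=least_squares(lambda c:np.hypot(b[:,0]-c[0],b[:,1]-c[1])-.028,[0,0],loss="soft_l1",f_scale=.002)
            print("   slab",lo,h,len(b),"centre R=28:",f.x,"rms",np.sqrt((f.fun**2).mean()))
    # silhouette of model disc overlay
    im=cv2.cvtColor(p["image"],cv2.COLOR_RGB2BGR); bx=(160,130,280,230) if n=="side" else (220,90,310,190)
    crop=cv2.resize(im[bx[1]:bx[3],bx[0]:bx[2]],None,fx=6,fy=6,interpolation=cv2.INTER_CUBIC)
    th=np.linspace(0,2*np.pi,60)
    def drawc(O,B,r,colr):
        X=O+r*(np.cos(th)[:,None]*B[:,0]+np.sin(th)[:,None]*B[:,1])
        u=((proj(p,X)-[bx[0],bx[1]]+.5)*6).astype(np.int32); cv2.polylines(crop,[u],True,colr,1)
    drawc(F0,A,.028,(0,0,255)); drawc(F0+.066*A[:,2],A,.025,(255,0,255))
    B=np.c_[np.cross([0,0,1.],d)/np.linalg.norm(np.cross([0,0,1.],d)),[0,0,0],d];B[:,1]=np.cross(B[:,2],B[:,0])
    drawc(L,B,.014,(0,255,0)); drawc(L,B,.025,(0,255,255))
    e=np.array([np.cos(psi),np.sin(psi),0]);f=np.array([-e[1],e[0],0])
    cc=np.array([L[0],L[1],0])+.075*e
    for zz in(.012,.244):
        X=[cc+.011*(a*e+b*f)+[0,0,zz] for a,b in((1,1),(1,-1),(-1,-1),(-1,1))]
        u=((proj(p,X)-[bx[0],bx[1]]+.5)*6).astype(np.int32); cv2.polylines(crop,[u],True,(255,255,0),1)
    u=((proj(p,[L,L+.15*d])-[bx[0],bx[1]]+.5)*6).astype(np.int32); cv2.polylines(crop,[u],False,(0,255,0),1)
    cv2.imwrite(f"pics/{n}_{sys.argv[1]}.png",crop)
pickle.dump(P,open("Pm.pkl","wb"))
E
python3 meas.py 16
```

```text
side 457 218 z pct [-0.     0.005  0.055] r max [0.025 0.03  0.034]
   slab -0.005 0.008 20 centre R=28: [ 0.    -0.003] rms 0.0037904325396117566
   slab 0.004 0.018 55 centre R=28: [-0.    -0.002] rms 0.0026128368072204414
   slab 0.045 0.062 53 centre R=28: [ 0.001 -0.002] rms 0.004391440195695887
top 346 158 z pct [0.002 0.008 0.061] r max [0.023 0.026 0.028]
   slab 0.004 0.018 25 centre R=28: [ 0.001 -0.003] rms 0.002396820413116544
   slab 0.045 0.062 25 centre R=28: [-0.    -0.004] rms 0.0017956650905328183
```

View pics/side_16.png

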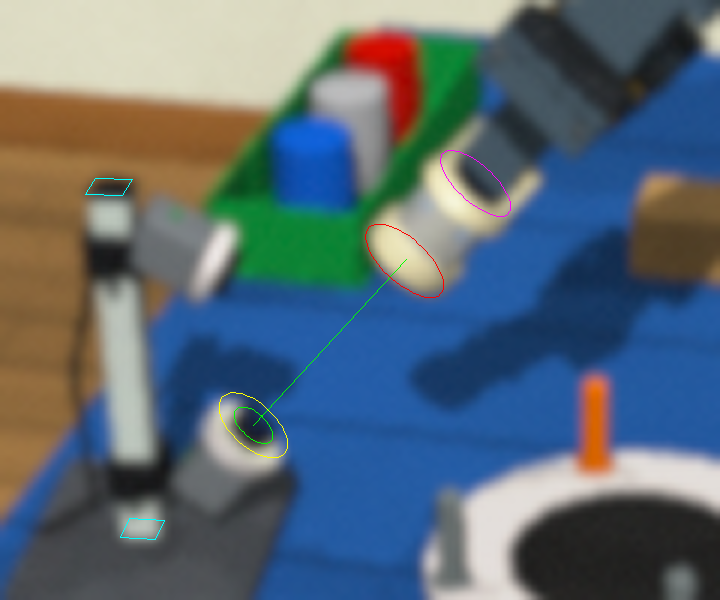

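View pics/top_16.png

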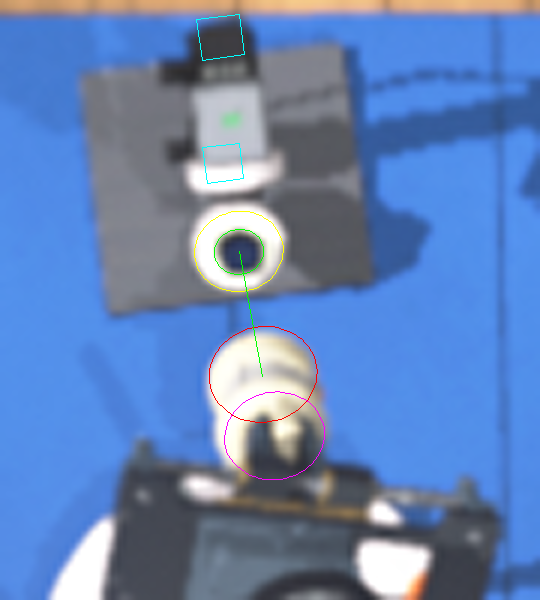

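Call:
{"op": "drive_tool", "data": {"moves": [[[1,0,-0.08,-0.05,0,0,0],[1,0,0,0,0,0,0],[1,0,0,0,0,0,0]]]}}

```text
t: 17.65
eef_pos: [0.6498, -0.0235, 0.2752]
eef_rot: [-2.467, 0.174, -1.666]
contact_force: [-0.1, 0.3, -1.5]
width: 0.13
```

```bash
sed -i 's/^zx=/print(p0-Q, (p0-Q)@M, "axis err",np.degrees(np.arccos(-M[:,2]@d)),s["t"])\nzx=/; s/F0=p0+.090\*M\[:,2\]/F0=p0+.090*M[:,2]+.0027*M[:,1]; print("foot rel lens (ax, lat1, lat2):",(F0-L)@d, (F0-L)-d*((F0-L)@d))/' meas.py; python3 meas.py 17
```

```text
[ 0.002 -0.001  0.001] [ 0.001 -0.002 -0.   ] axis err 0.25927476445845443 17.75
foot rel lens (ax, lat1, lat2): 0.15017494688796568 [-0.001 -0.001 -0.001]
side 454 218 z pct [0.    0.004 0.049] r max [0.025 0.029 0.032]
   slab -0.005 0.008 24 centre R=28: [0.002 0.003] rms 0.001988807887491643
   slab 0.004 0.018 55 centre R=28: [0.001 0.001] rms 0.0025450961561664935
   slab 0.045 0.062 53 centre R=28: [ 0.003 -0.   ] rms 0.0038886269331533077
top 345 163 z pct [0.005 0.01  0.062] r max [0.024 0.028 0.029]
   slab 0.004 0.018 22 centre R=28: [ 0.001 -0.001] rms 0.0018870882983167735
   slab 0.045 0.062 25 centre R=28: [ 0.004 -0.003] rms 0.003097117927252351
```

View pics/side_17.png

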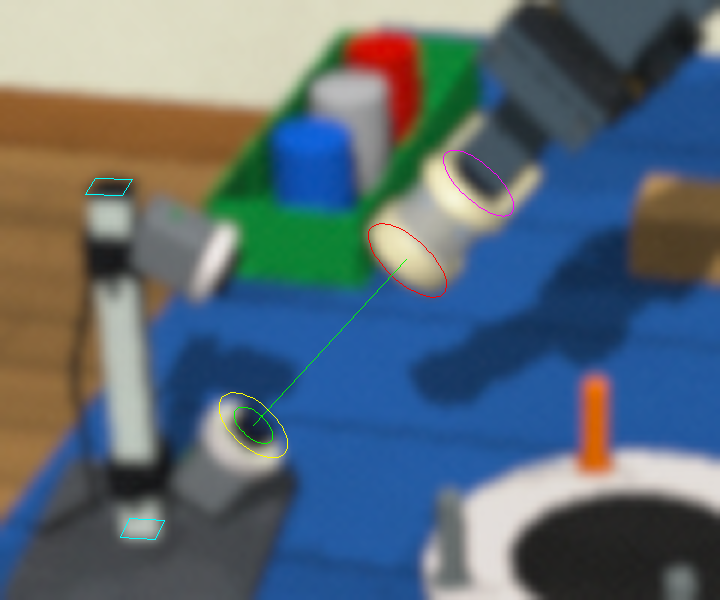

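View pics/top_17.png

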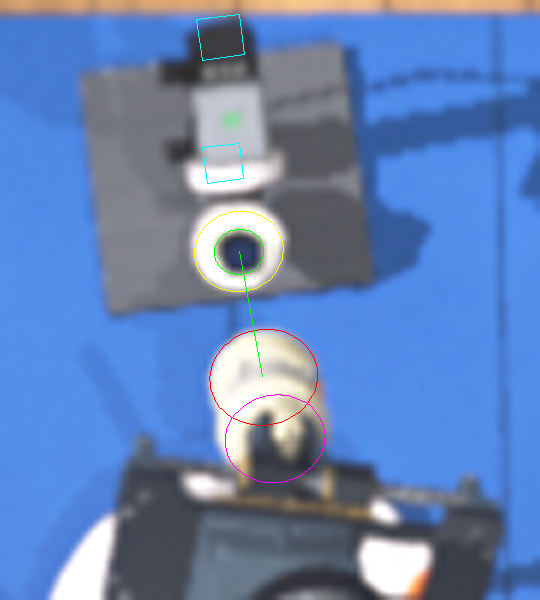

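```bash
python3 - <<'E'
from plan import *
from workcell import sign_off
p,M,s=pose(); print(p,s["qvel"],s["t"],s["width"],s["contact_force"]); 
if abs(s["qvel"]).max()<.05: print(sign_off())
E
```

```text
[ 0.65  -0.024  0.275] [ 0.002 -0.001 -0.     0.002 -0.002 -0.   ] 17.75 0.12863888410687113 [ 0.029  0.082 -2.22 ]
the job is handed in; nothing more can be done
None
```

I turned the turntable a little over one full turn, then lifted the lantern and held it in front of the lower camera. The job was handed in at 17.75 s of the 61 s allowed; `sign_off` gave no verdict.

- **Turning:** I gripped a grey post and led it about 384° clockwise. The orange post moved from −40.6° to about −65°, past its start. The lantern stayed upright near the middle.
- **Lift and show:** I gripped the handle bar at 50 N (12 mm opening measured), lifted the lantern clear and tilted it to face the lower lens.
- **Foot position:** At the last check the foot's centre was 150 mm from the lens glass and about 2 mm off the line of view. The tool axis was 0.3° off square.
- **Stillness:** The arm was still, with a steady 2.2 N load, which fits the lantern's weight.

- **Small disagreements:** The two cameras' fits of the lantern differed by 1 to 3 mm, and by up to 4 mm at the cap. That leaves a tilt of about 1–2° in the grip possible. The earlier 2.7 mm offset along the handle bar was corrected before handing in.
- **Forces while turning:** Side force on the tool reached about 18 N at the readings I took, below the 40 N limit.
- **Other kit:** I planned the moves to stay clear of the stand and the other things, and nothing looked moved in the later close-ups. I did not re-measure their positions at the end.

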